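Pack the crossbar of the fixture with shim strips and refit the keeper

TASK

Lift the keeper off the two dowels of the steel fixture and stand it aside on the bench, then pack the gap under the crossbar with the loose aluminium shim strips: slide them in flat from the open end, one at a time, one on top of another, each fully home against the back stop, until it is snug and no further strip will go in without forcing. Then lower the keeper back over its dowels until it rests flush, so that it shuts the strips in. Leave the unused strips lying flat on the bench, off the fixture, and do not disturb the other things on the bench.

Things in the scene. Friction and masses are not known exactly. Their poses are not given: they have to be found in the camera images.
- fixture: fixed steel fixture. Origin on the bench; x points from the open end (towards the robot, give or take its yaw) to the back stop. Bed 12 mm thick, x = -80 to 65, y = -50 to 50 mm. Four studs, 10 mm thick, at x = 28 and 45, y = +-20, to z = 72 mm: the lane between them is 30 mm wide. Back stop: wall with its face at x = 55, to z = 52 mm
- strip_home (a point): point on the bed's top (fixture x = 10, y = 0, z = 12 mm), axes as the fixture's: directly above it lies the centre of a strip that is fully home, with its far end at the back stop and its near end 45 mm before this point
- crossbar: aluminium bar across the studs, 33 x 64 x 12 mm (x, y, z), nuts to 18 mm above its underside; rigidly clamped. Origin at the centre of its underside, above fixture x = 36.5, y = 0; its front face is 10 mm beyond strip_home. Its underside is 26.5 to 38.5 mm above the bed, different from start to start: the gap takes 3 or 4 strips
- keeper: loose keeper, seated on the dowels at the start: steel plate 34 x 96 x 10 mm (x, y, z) with two 12.5 mm holes at y = +-36 mm, and on its middle an aluminium grip block 32 x 40 mm (x, y), up to 60 mm above the underside; 0.3 kg. Origin at the centre of the underside. Grip the block across its y sides (40 mm). Either way round will do. There is free bench to stand it on at x = 0.525, y = 0.41 m
- keeper_seat (a point): point on the bed's top midway between the two dowels (fixture x = -55, y = 0, z = 12 mm), axes as the fixture's. Dowels at y = +-36 mm from it, 10 mm thick, tips tapered, 23 mm high. The seated keeper has its origin here; its block then stands 4 mm before the near ends of strips that are fully home
- strip_1: flat plain aluminium shim strip, 90 mm long, 24 mm wide, 8 mm thick, 60 g, all strips alike; origin at its centre; x along its length, z through its thickness. Either end and either face will do. Lies flat on the bench at the start; may be absent (5 or 6 of the strips are there)
- strip_2: flat plain aluminium shim strip, 90 mm long, 24 mm wide, 8 mm thick, 60 g, all strips alike; origin at its centre; x along its length, z through its thickness. Either end and either face will do. Lies flat on the bench at the start; may be absent (5 or 6 of the strips are there)
- strip_3: flat plain aluminium shim strip, 90 mm long, 24 mm wide, 8 mm thick, 60 g, all strips alike; origin at its centre; x along its length, z through its thickness. Either end and either face will do. Lies flat on the bench at the start; may be absent (5 or 6 of the strips are there)
- strip_4: flat plain aluminium shim strip, 90 mm long, 24 mm wide, 8 mm thick, 60 g, all strips alike; origin at its centre; x along its length, z through its thickness. Either end and either face will do. Lies flat on the bench at the start; may be absent (5 or 6 of the strips are there)
- strip_5: flat plain aluminium shim strip, 90 mm long, 24 mm wide, 8 mm thick, 60 g, all strips alike; origin at its centre; x along its length, z through its thickness. Either end and either face will do. Lies flat on the bench at the start; may be absent (5 or 6 of the strips are there)
- strip_6: flat plain aluminium shim strip, 90 mm long, 24 mm wide, 8 mm thick, 60 g, all strips alike; origin at its centre; x along its length, z through its thickness. Either end and either face will do. Lies flat on the bench at the start; may be absent (5 or 6 of the strips are there)
- reel: loose bystander: solder reel, 87 x 81 x 52 mm, at the back left
- cleaner: loose bystander: round tip cleaner, 67 x 67 x 35 mm, behind the fixture
- cap: loose bystander: round plastic cap, 39 x 39 x 12 mm, behind the fixture
- board: loose bystander: small circuit board, 42 x 70 x 35 mm, behind the strips
- stick: loose bystander: usb adapter, 52 x 17 x 8 mm, at the front left
- board_2: loose bystander: small circuit board, 42 x 70 x 35 mm, on the right
- cutter: loose bystander: side cutter, 130 x 49 x 11 mm, on the right

How it is judged:
On the way, in this order (a step that is already met when the one before it is completed fails the run):
1. the keeper is off its dowels and clear of the fixture's seat (distance between keeper and keeper_seat above 0.06 m), for 0.2 s.
2. a first strip lies under the crossbar, fully home and let go ((((x of strip_1 in the frame of fixture between 0.0055 and 0.0125 m and y of strip_1 in the frame of fixture between -0.006 and 0.006 m and z of strip_1 in the frame of fixture above 0.014 m and z of strip_1 in the frame of crossbar below 0 m and angle between the x axis of strip_1 and the x axis of fixture, either way round below 0.13 rad and angle between the z axis of strip_1 and the z axis of fixture, either way round below 0.07 rad) and contact force between the fingers and strip_1 below 0.3 N) or ((x of strip_2 in the frame of fixture between 0.0055 and 0.0125 m and y of strip_2 in the frame of fixture between -0.006 and 0.006 m and z of strip_2 in the frame of fixture above 0.014 m and z of strip_2 in the frame of crossbar below 0 m and angle between the x axis of strip_2 and the x axis of fixture, either way round below 0.13 rad and angle between the z axis of strip_2 and the z axis of fixture, either way round below 0.07 rad) and contact force between the fingers and strip_2 below 0.3 N) or ((x of strip_3 in the frame of fixture between 0.0055 and 0.0125 m and y of strip_3 in the frame of fixture between -0.006 and 0.006 m and z of strip_3 in the frame of fixture above 0.014 m and z of strip_3 in the frame of crossbar below 0 m and angle between the x axis of strip_3 and the x axis of fixture, either way round below 0.13 rad and angle between the z axis of strip_3 and the z axis of fixture, either way round below 0.07 rad) and contact force between the fingers and strip_3 below 0.3 N) or ((x of strip_4 in the frame of fixture between 0.0055 and 0.0125 m and y of strip_4 in the frame of fixture between -0.006 and 0.006 m and z of strip_4 in the frame of fixture above 0.014 m and z of strip_4 in the frame of crossbar below 0 m and angle between the x axis of strip_4 and the x axis of fixture, either way round below 0.13 rad and angle between the z axis of strip_4 and the z axis of fixture, either way round below 0.07 rad) and contact force between the fingers and strip_4 below 0.3 N) or ((x of strip_5 in the frame of fixture between 0.0055 and 0.0125 m and y of strip_5 in the frame of fixture between -0.006 and 0.006 m and z of strip_5 in the frame of fixture above 0.014 m and z of strip_5 in the frame of crossbar below 0 m and angle between the x axis of strip_5 and the x axis of fixture, either way round below 0.13 rad and angle between the z axis of strip_5 and the z axis of fixture, either way round below 0.07 rad) and contact force between the fingers and strip_5 below 0.3 N) or ((x of strip_6 in the frame of fixture between 0.0055 and 0.0125 m and y of strip_6 in the frame of fixture between -0.006 and 0.006 m and z of strip_6 in the frame of fixture above 0.014 m and z of strip_6 in the frame of crossbar below 0 m and angle between the x axis of strip_6 and the x axis of fixture, either way round below 0.13 rad and angle between the z axis of strip_6 and the z axis of fixture, either way round below 0.07 rad) and contact force between the fingers and strip_6 below 0.3 N))), for 0.2 s.
3. the pack under the crossbar is snug, its top strip let go: no room for a further strip ((((x of strip_1 in the frame of fixture between 0.0055 and 0.0125 m and y of strip_1 in the frame of fixture between -0.006 and 0.006 m and z of strip_1 in the frame of fixture above 0.014 m and z of strip_1 in the frame of crossbar below 0 m and angle between the x axis of strip_1 and the x axis of fixture, either way round below 0.13 rad and angle between the z axis of strip_1 and the z axis of fixture, either way round below 0.07 rad) and z of strip_1 in the frame of crossbar above -0.014 m and contact force between the fingers and strip_1 below 0.3 N) or ((x of strip_2 in the frame of fixture between 0.0055 and 0.0125 m and y of strip_2 in the frame of fixture between -0.006 and 0.006 m and z of strip_2 in the frame of fixture above 0.014 m and z of strip_2 in the frame of crossbar below 0 m and angle between the x axis of strip_2 and the x axis of fixture, either way round below 0.13 rad and angle between the z axis of strip_2 and the z axis of fixture, either way round below 0.07 rad) and z of strip_2 in the frame of crossbar above -0.014 m and contact force between the fingers and strip_2 below 0.3 N) or ((x of strip_3 in the frame of fixture between 0.0055 and 0.0125 m and y of strip_3 in the frame of fixture between -0.006 and 0.006 m and z of strip_3 in the frame of fixture above 0.014 m and z of strip_3 in the frame of crossbar below 0 m and angle between the x axis of strip_3 and the x axis of fixture, either way round below 0.13 rad and angle between the z axis of strip_3 and the z axis of fixture, either way round below 0.07 rad) and z of strip_3 in the frame of crossbar above -0.014 m and contact force between the fingers and strip_3 below 0.3 N) or ((x of strip_4 in the frame of fixture between 0.0055 and 0.0125 m and y of strip_4 in the frame of fixture between -0.006 and 0.006 m and z of strip_4 in the frame of fixture above 0.014 m and z of strip_4 in the frame of crossbar below 0 m and angle between the x axis of strip_4 and the x axis of fixture, either way round below 0.13 rad and angle between the z axis of strip_4 and the z axis of fixture, either way round below 0.07 rad) and z of strip_4 in the frame of crossbar above -0.014 m and contact force between the fingers and strip_4 below 0.3 N) or ((x of strip_5 in the frame of fixture between 0.0055 and 0.0125 m and y of strip_5 in the frame of fixture between -0.006 and 0.006 m and z of strip_5 in the frame of fixture above 0.014 m and z of strip_5 in the frame of crossbar below 0 m and angle between the x axis of strip_5 and the x axis of fixture, either way round below 0.13 rad and angle between the z axis of strip_5 and the z axis of fixture, either way round below 0.07 rad) and z of strip_5 in the frame of crossbar above -0.014 m and contact force between the fingers and strip_5 below 0.3 N) or ((x of strip_6 in the frame of fixture between 0.0055 and 0.0125 m and y of strip_6 in the frame of fixture between -0.006 and 0.006 m and z of strip_6 in the frame of fixture above 0.014 m and z of strip_6 in the frame of crossbar below 0 m and angle between the x axis of strip_6 and the x axis of fixture, either way round below 0.13 rad and angle between the z axis of strip_6 and the z axis of fixture, either way round below 0.07 rad) and z of strip_6 in the frame of crossbar above -0.014 m and contact force between the fingers and strip_6 below 0.3 N))), for 0.2 s.
4. the keeper rests flush on the bed over both dowels (z of keeper in the frame of keeper_seat below 0.0018 m and horizontal distance between keeper and keeper_seat below 0.004 m and angle between keeper's own z axis and vertical below 0.04 rad and angle between the x axis of keeper and the x axis of fixture, either way round below 0.08 rad), for 0.2 s.
At the end, for the whole second after the job is handed in: Less than 10 mm is left above the pack; every strip is home under the bar (4 mm along, 6 mm across, 0.13 rad, flat) or flat on the bench off the fixture; the keeper is over both dowels, flush within 1.8 mm, level within 0.04 rad; all at rest (all of step 4 and (((x of strip_1 in the frame of fixture between 0.0055 and 0.0125 m and y of strip_1 in the frame of fixture between -0.006 and 0.006 m and z of strip_1 in the frame of fixture above 0.014 m and z of strip_1 in the frame of crossbar below 0 m and angle between the x axis of strip_1 and the x axis of fixture, either way round below 0.13 rad and angle between the z axis of strip_1 and the z axis of fixture, either way round below 0.07 rad) and z of strip_1 in the frame of crossbar above -0.014 m and contact force between the fingers and strip_1 below 0.3 N) or ((x of strip_2 in the frame of fixture between 0.0055 and 0.0125 m and y of strip_2 in the frame of fixture between -0.006 and 0.006 m and z of strip_2 in the frame of fixture above 0.014 m and z of strip_2 in the frame of crossbar below 0 m and angle between the x axis of strip_2 and the x axis of fixture, either way round below 0.13 rad and angle between the z axis of strip_2 and the z axis of fixture, either way round below 0.07 rad) and z of strip_2 in the frame of crossbar above -0.014 m and contact force between the fingers and strip_2 below 0.3 N) or ((x of strip_3 in the frame of fixture between 0.0055 and 0.0125 m and y of strip_3 in the frame of fixture between -0.006 and 0.006 m and z of strip_3 in the frame of fixture above 0.014 m and z of strip_3 in the frame of crossbar below 0 m and angle between the x axis of strip_3 and the x axis of fixture, either way round below 0.13 rad and angle between the z axis of strip_3 and the z axis of fixture, either way round below 0.07 rad) and z of strip_3 in the frame of crossbar above -0.014 m and contact force between the fingers and strip_3 below 0.3 N) or ((x of strip_4 in the frame of fixture between 0.0055 and 0.0125 m and y of strip_4 in the frame of fixture between -0.006 and 0.006 m and z of strip_4 in the frame of fixture above 0.014 m and z of strip_4 in the frame of crossbar below 0 m and angle between the x axis of strip_4 and the x axis of fixture, either way round below 0.13 rad and angle between the z axis of strip_4 and the z axis of fixture, either way round below 0.07 rad) and z of strip_4 in the frame of crossbar above -0.014 m and contact force between the fingers and strip_4 below 0.3 N) or ((x of strip_5 in the frame of fixture between 0.0055 and 0.0125 m and y of strip_5 in the frame of fixture between -0.006 and 0.006 m and z of strip_5 in the frame of fixture above 0.014 m and z of strip_5 in the frame of crossbar below 0 m and angle between the x axis of strip_5 and the x axis of fixture, either way round below 0.13 rad and angle between the z axis of strip_5 and the z axis of fixture, either way round below 0.07 rad) and z of strip_5 in the frame of crossbar above -0.014 m and contact force between the fingers and strip_5 below 0.3 N) or ((x of strip_6 in the frame of fixture between 0.0055 and 0.0125 m and y of strip_6 in the frame of fixture between -0.006 and 0.006 m and z of strip_6 in the frame of fixture above 0.014 m and z of strip_6 in the frame of crossbar below 0 m and angle between the x axis of strip_6 and the x axis of fixture, either way round below 0.13 rad and angle between the z axis of strip_6 and the z axis of fixture, either way round below 0.07 rad) and z of strip_6 in the frame of crossbar above -0.014 m and contact force between the fingers and strip_6 below 0.3 N)) and ((x of strip_1 in the frame of fixture between 0.0055 and 0.0125 m and y of strip_1 in the frame of fixture between -0.006 and 0.006 m and z of strip_1 in the frame of fixture above 0.014 m and z of strip_1 in the frame of crossbar below 0 m and angle between the x axis of strip_1 and the x axis of fixture, either way round below 0.13 rad and angle between the z axis of strip_1 and the z axis of fixture, either way round below 0.07 rad) or (height (world z) of strip_1 below 0.008 m and angle between the z axis of strip_1 and the z axis of fixture, either way round below 0.08 rad)) and ((x of strip_2 in the frame of fixture between 0.0055 and 0.0125 m and y of strip_2 in the frame of fixture between -0.006 and 0.006 m and z of strip_2 in the frame of fixture above 0.014 m and z of strip_2 in the frame of crossbar below 0 m and angle between the x axis of strip_2 and the x axis of fixture, either way round below 0.13 rad and angle between the z axis of strip_2 and the z axis of fixture, either way round below 0.07 rad) or (height (world z) of strip_2 below 0.008 m and angle between the z axis of strip_2 and the z axis of fixture, either way round below 0.08 rad)) and ((x of strip_3 in the frame of fixture between 0.0055 and 0.0125 m and y of strip_3 in the frame of fixture between -0.006 and 0.006 m and z of strip_3 in the frame of fixture above 0.014 m and z of strip_3 in the frame of crossbar below 0 m and angle between the x axis of strip_3 and the x axis of fixture, either way round below 0.13 rad and angle between the z axis of strip_3 and the z axis of fixture, either way round below 0.07 rad) or (height (world z) of strip_3 below 0.008 m and angle between the z axis of strip_3 and the z axis of fixture, either way round below 0.08 rad)) and ((x of strip_4 in the frame of fixture between 0.0055 and 0.0125 m and y of strip_4 in the frame of fixture between -0.006 and 0.006 m and z of strip_4 in the frame of fixture above 0.014 m and z of strip_4 in the frame of crossbar below 0 m and angle between the x axis of strip_4 and the x axis of fixture, either way round below 0.13 rad and angle between the z axis of strip_4 and the z axis of fixture, either way round below 0.07 rad) or (height (world z) of strip_4 below 0.008 m and angle between the z axis of strip_4 and the z axis of fixture, either way round below 0.08 rad)) and ((x of strip_5 in the frame of fixture between 0.0055 and 0.0125 m and y of strip_5 in the frame of fixture between -0.006 and 0.006 m and z of strip_5 in the frame of fixture above 0.014 m and z of strip_5 in the frame of crossbar below 0 m and angle between the x axis of strip_5 and the x axis of fixture, either way round below 0.13 rad and angle between the z axis of strip_5 and the z axis of fixture, either way round below 0.07 rad) or (height (world z) of strip_5 below 0.008 m and angle between the z axis of strip_5 and the z axis of fixture, either way round below 0.08 rad)) and ((x of strip_6 in the frame of fixture between 0.0055 and 0.0125 m and y of strip_6 in the frame of fixture between -0.006 and 0.006 m and z of strip_6 in the frame of fixture above 0.014 m and z of strip_6 in the frame of crossbar below 0 m and angle between the x axis of strip_6 and the x axis of fixture, either way round below 0.13 rad and angle between the z axis of strip_6 and the z axis of fixture, either way round below 0.07 rad) or (height (world z) of strip_6 below 0.008 m and angle between the z axis of strip_6 and the z axis of fixture, either way round below 0.08 rad)) and linear speed of each of strip_1, strip_2, strip_3, strip_4, strip_5, strip_6, keeper below 0.02 m/s); the robot touches nothing.
It fails at once if another thing on the bench shoved more than 3 cm (distance of any of reel, cleaner, cap, board, stick, board_2, cutter from where it was at the start of the episode above 0.03 m).
Of strip_1, strip_2, strip_3, strip_4, strip_5, strip_6 only 5 to 6 are there at a start; the rules pass over those that are not, and their reading is None.
At some moment in a run one of keeper may be knocked a few centimetres aside while the robot is not near it.
Once in a run the grip may slacken for a moment while it holds something.
It also fails if it takes over 210 s, if anything falls off the work surface, if the arm or the gripper's body presses on something with over 40 N, if the wrist force passes 120 N, or if a joint passes its speed limit or range.

ROBOT

A 6-joint arm with a two-finger parallel gripper is mounted at the origin on a cart in front of the work surface, level with it; the furniture and walls round the work are solid. World frame = base frame: x ahead of the robot, y to its left, z up, the work surface at z = 0. Lengths are in m, angles in rad, forces in N, time in s.
With the tool pointing down it reaches from about 0.375 to 0.9 m from the base axis. Payload 3.1 kg.
Tool frame: the origin (TCP) lies midway between the tips of the shut fingers; the grasp point (between the pads) lies robot.grip_depth behind it (robot.grip_depth is the distance from the TCP to the grasp point, in m); z points along the fingers, y is the line along which they close (so a half turn about z gives the same grasp; the last joint's range is limited). The gripper opens to 87 mm and grips with 3 to 60 N. Pads are 19 mm wide; open, the fingers measure 117 mm over their backs; the gripper's body (75 mm by 190 mm) begins 51 mm behind the grasp point.
Start: joints at [-1.514, 0.527, 1.433, -0, 1.181, -0.178], TCP at [0.146, -0.608, 0.223] pointing down, gripper open.
Joint ranges: [-3.08, 3.08], [-0.75, 2.2], [0.22, 2.44], [-1.43, 4.57], [0, 2.65], [-2.85, 2.85]. Speed limits (rad/s): [2.79, 2.79, 3.14, 3.14, 3.14, 3.14].

INTERFACE

Orientations are given as a unit quaternion [x, y, z, w].
In Python, from rig import robot gives the robot as it stands.
- The arm moves only by the tool run_rows, called as name(argument=value, ...) on one line, values as JSON. Schema: {"type":"object","properties":{"ticks":{"type":"string"},"finger_gap":{"type":"number"},"force":{"type":"number"},"only":{"type":"string"},"quiet":{"type":"boolean"},"lines":{"type":"string"}},"required":["ticks"],"additionalProperties":false}. ticks is a string of 1 to 20 rows, one to a line, with the numbers parted by spaces; each row has 4 numbers: dx, dy, dz in m, then a turn about the tool's z in rad; each row shifts and turns the commanded pose from where the row before left it, along the tool's axes as they then stand; what a row does not reach is not made up. A row lasts 1/12 s, in which the tool goes at most 0.0417 m and 0.125 rad, less where a joint would pass 70% of its speed; a pose out of reach is approached as far as the arm can. finger_gap is the finger opening in m, set as the call begins (left out keeps the last). The fingers move at their own pace and stop on an object; force is the grip in N (left out, the last holds). Time passes only in rows, so rows that do not move let the fingers close. The tool returns the time, the measured TCP pose, the force, the opening and the grip force at its end. only (a regular expression) keeps the lines of the reply that match it, lines (a string "A,B") keeps lines A to B, and quiet returns only ok. Input that does not fit is refused with a message, and nothing moves.
- robot.get_obs(): the state, without advancing time (a new reading comes with each control period).
- robot.camera(name): name is "scene" or "top" or "wrist"; returns a dict with "img" (400x640x3 uint8, red, green, blue), "fx", "fy", "cx", "cy" (pixels), "xyz" and "attitude" of the camera in the world. Camera axes: x right, y down, z forward; pixel columns grow to the right and rows downward; lengths in m; the calibration is good to about 2 mm. A picture is of the moment at which its call begins. There is no depth.
- robot.hand_in(): hands the job in; it is judged then, once.
The state is a dict: "time": time; "q": joint angles; "joint_velocities": joint speeds; "joint_torque": joint torques, N m; "position": TCP position; "tool_rot": TCP orientation; "ft_force": force on the tool from outside, world axes, zero at the start; "moment": the same for the moment, N m; "grip_width": finger opening in m; "grip_force": force on a finger pad.
Only numpy, scipy, OpenCV 4.12 (cv2) and the standard library are available. Lean on these libraries where they do the work, as an engineer would, in place of code of your own. Each camera call takes 0.05 s, during which the arm holds its last target. There are 200 camera calls.

## Working session

There is one attempt and no reset: what is moved stays moved. The work goes in short steps, Python scripts to look and compute and a tool call to move; the robot and the scene stay as the last step left them, time stands still between calls to the robot, and variables do not carry over. Pictures are saved under pics/ and viewed, at most 14 in all, crops included, and the job is handed in when it is done.

```bash
ls; mkdir -p pics; python3 - <<'E'
from rig import robot
import cv2
o=robot.get_obs();print(o, robot.grip_depth)
for n in("scene","top"):
    c=robot.camera(n);cv2.imwrite(f"pics/{n}0.png",c["img"][:,:,::-1]);print(n,{k:v for k,v in c.items() if k!="img"})
E
```

```text
pics
rig.py
{'time': 0.0, 'q': array([-1.51347250e+00,  5.28460836e-01,  1.43389464e+00,  8.73995549e-06,
        1.18139017e+00, -1.78532327e-01]), 'joint_velocities': array([-7.49364316e-04, -7.55186969e-04, -5.44077168e-04,  1.82993126e-03,
        9.76168240e-05, -6.55764311e-04]), 'joint_torque': array([ 1.98719688e-03, -4.40034807e+01, -1.76587182e+01,  6.32044114e-02,
        5.81334683e-02, -1.71508950e-04]), 'position': array([ 0.14601632, -0.60695633,  0.22157735]), 'tool_rot': array([ 9.93054160e-01,  1.17653208e-01,  6.92336889e-05, -1.07427121e-03]), 'ft_force': array([-0.3536012 , -0.00382359,  0.3106825 ]), 'moment': array([-0.03774737, -0.03773086,  0.06763805]), 'grip_force': 0.0, 'grip_width': 0.08699511917782751} 0.0187
scene {'fx': 459.6054535834547, 'fy': 459.6054535834547, 'cx': 311.84282005293574, 'cy': 199.33331017682684, 'xyz': array([-0.28592189,  0.43437877,  1.18738662]), 'attitude': array([-0.46877343,  0.81806697, -0.29316292,  0.15834585])}
top {'fx': 420.420195536295, 'fy': 420.420195536295, 'cx': 316.3225623854785, 'cy': 191.82165732297977, 'xyz': array([ 0.23412263, -0.03472709,  1.62296195]), 'attitude': array([-0.70397291,  0.70524361, -0.06188218,  0.056782  ])}
```
View pics/scene0.png

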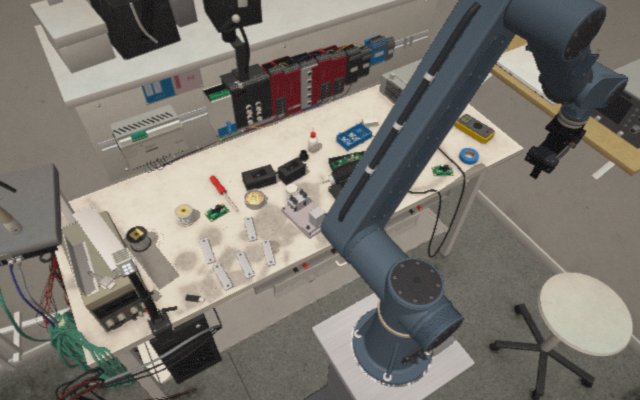

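View pics/top0.png

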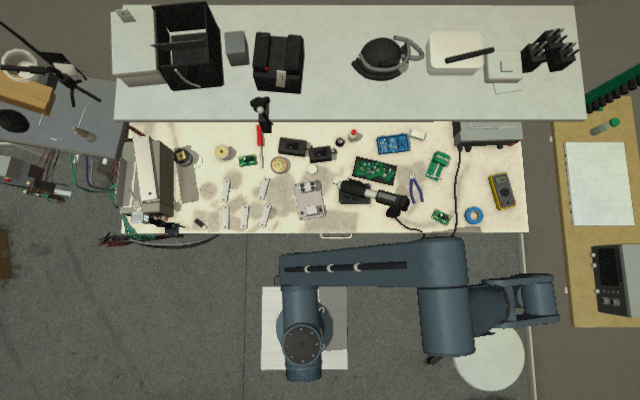

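The scene view shows the fixture at about (300,212), with five pale strips at (208,250), (251,229), (222,277), (246,265) and (268,253). In the top view the fixture is at (310,198), with the strips at (226,187), (263,187), (224,216), (245,216) and (265,214).

```bash
cat > h.py <<'E'
import numpy as np, cv2, json
from scipy.spatial.transform import Rotation as R
from rig import robot
def shot(n,save=None):
    c=robot.camera(n); c["R"]=R.from_quat(c["attitude"]).as_matrix()
    if save: cv2.imwrite(f"pics/{save}.png",c["img"][:,:,::-1])
    return c
def ray(c,uv):
    uv=np.atleast_2d(np.asarray(uv,float))
    d=np.c_[(uv[:,0]-c["cx"])/c["fx"],(uv[:,1]-c["cy"])/c["fy"],np.ones(len(uv))]
    return d@c["R"].T
def plane(c,uv,z):
    d=ray(c,uv); return c["xyz"]+d*((z-c["xyz"][2])/d[:,2])[:,None]
def proj(c,P):
    p=(np.atleast_2d(P)-c["xyz"])@c["R"]; return np.c_[c["fx"]*p[:,0]/p[:,2]+c["cx"],c["fy"]*p[:,1]/p[:,2]+c["cy"]]
def tri(cs,uvs):  # rays across views -> point, residual
    A=[];b=[]
    for c,uv in zip(cs,uvs):
        d=ray(c,uv)[0];d/=np.linalg.norm(d);M=np.eye(3)-np.outer(d,d);A.append(M);b.append(M@c["xyz"])
    A=np.vstack(A);b=np.hstack(b);x=np.linalg.lstsq(A,b,rcond=None)[0];return x,np.linalg.norm(A@x-b)
def tool():
    o=robot.get_obs();r=R.from_quat(o["tool_rot"]).as_matrix();return o,r
def to(target,yaw=None):
    """tool-axes shift to world TCP target; yaw = direction of tool y (mod pi), gives turn about tool z"""
    o,r=tool(); d=r.T@(np.array(target)-o["position"])
    t=0
    cur=np.arctan2(r[1,1],r[0,1])
    if yaw is not None:
        t=-((yaw-cur+np.pi/2)%np.pi-np.pi/2)
    print("pos",o["position"].round(4),"yaw_y %.3f"%cur,"q6 %.2f"%o["q"][5],"shift",d.round(4),"turn %.3f"%t)
E
python3 - <<'E'
from h import *
o,r=tool();print(r.round(3))
c=shot("top")
for n,uv in dict(fix=(310,198),s1=(226,187),s2=(263,187),s3=(224,216),s4=(245,216),s5=(265,214)).items(): print(n,plane(c,uv,0.01).round(3))
c=shot("wrist");print(r.T@(c["xyz"]-o["position"]),(r.T@c["R"]).round(3),c["fx"])
to((0.45,-0.0,0.35),np.pi/2)
c=shot("scene");i=cv2.resize(c["img"][190:320,150:350],None,fx=4,fy=4,interpolation=3);cv2.imwrite("pics/crop1.png",i[:,:,::-1])
E
```

```text
[[ 0.972  0.234 -0.   ]
 [ 0.234 -0.972  0.002]
 [ 0.    -0.002 -1.   ]]
fix [[ 0.483 -0.022  0.01 ]]
s1 [[0.527 0.305 0.01 ]]
s2 [[0.527 0.161 0.01 ]]
s3 [[0.414 0.309 0.01 ]]
s4 [[0.414 0.228 0.01 ]]
s5 [[0.421 0.151 0.01 ]]
[ 7.56584577e-02 -3.39391901e-05 -1.62706370e-01] [[ 0.001 -0.959 -0.282]
 [ 1.     0.002 -0.   ]
 [ 0.001 -0.282  0.959]] 277.71161953836594
pos [ 0.146  -0.6073  0.2219] yaw_y -1.335 q6 -0.18 shift [ 0.4375 -0.5196 -0.1273] turn 0.236
```

View pics/crop1.png

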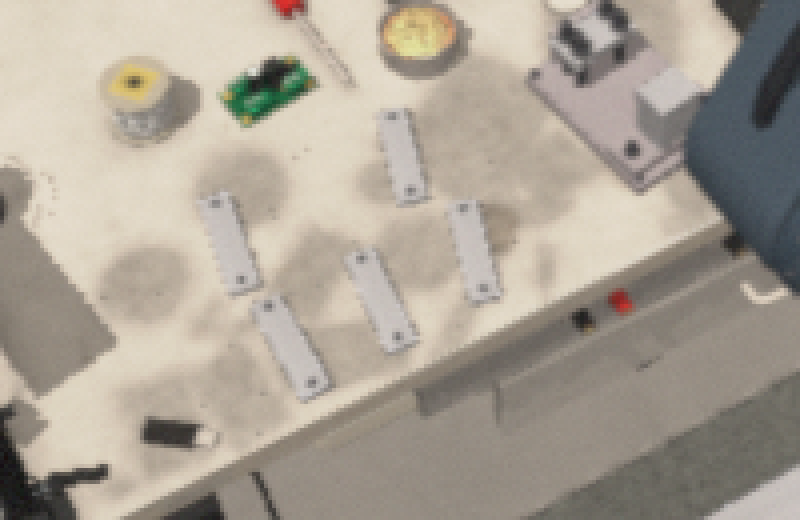

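Five strips are visible: in the crop at (402,155), (230,243), (290,345), (380,298) and (475,250). The fixture is at (640,100), with the keeper block at its near end. I'll move over it now.

run_rows(ticks="0 0 -0.04 0.118\n0 0 -0.04 0.118\n0 0 -0.04 0\n0.018 -0.036 0 0\n0.018 -0.036 0 0\n0.018 -0.036 0 0\n0.018 -0.036 0 0\n0.018 -0.036 0 0\n0.018 -0.036 0 0\n0.018 -0.036 0 0\n0.018 -0.036 0 0\n0.018 -0.036 0 0\n0.018 -0.036 0 0\n0.018 -0.036 0 0\n0.018 -0.036 0 0\n0.018 -0.036 0 0\n0.018 -0.036 0 0\n0.018 -0.036 0 0\n0.018 -0.036 0 0\n0 0 0 0")

```text
time: 1.92
position: [0.436, -0.0255, 0.3428]
tool_rot: [1.0, 0.004, 0.001, -0.002]
ft_force: [0.4, -0.4, 0.2]
grip_width: 0.0876
grip_force: 0.0
```

```bash
python3 - <<'E'
from h import *
c=shot("wrist","w1");to((0.47,-0.0,0.35),np.pi/2);print(c["xyz"])
E
```

```text
pos [ 0.4348 -0.0284  0.3425] yaw_y -1.563 q6 1.24 shift [ 0.0354 -0.0281 -0.0074] turn 0.007
[ 0.51128191 -0.02570388  0.50553369]
```

View pics/w1.png

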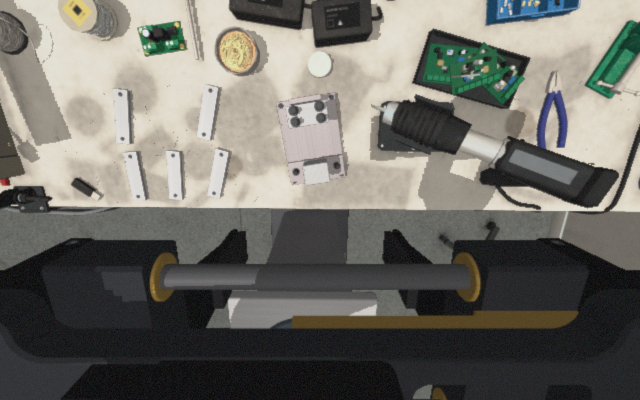

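The wrist view shows the fixture at (312,140), with the keeper block at (316,173) and the bar at (308,112). The strips are at (122,116), (208,111), (135,175), (175,175) and (218,173). A gun on a stand sits to the right of the fixture, from about x=375 px. I'll go closer for precision.

run_rows(ticks="0.015 0 0.035 0\n0.015 0 0.035 0\n0 0 0.035 0\n0 0 0.02 0\n0 0 0 0\n0 0 0 0")

```text
time: 2.47
position: [0.4633, -0.0326, 0.217]
tool_rot: [1.0, -0.001, -0.001, -0.0]
ft_force: [0.5, -0.3, 0.5]
grip_width: 0.087
grip_force: 0.0
```

```bash
python3 - <<'E'
from h import *
c=shot("wrist","w2");print(c["xyz"],tool()[0]["position"])
cv2.imwrite("pics/w2c.png",cv2.resize(c["img"][30:230,200:466],None,fx=3,fy=3,interpolation=3)[:,:,::-1])
E
```

```text
[ 0.53946082 -0.03315886  0.37936061] [ 0.46453616 -0.03285073  0.21822647]
```

View pics/w2c.png

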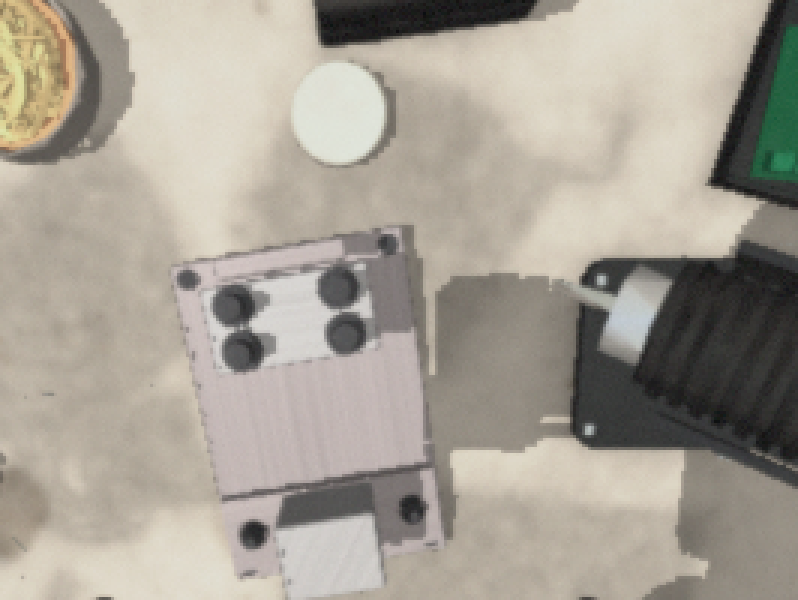

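In the crop, the bed's far corners are at (172,268) and (412,226). The bar's front corners are at (217,375) and (380,345), and the block's top is roughly (277,527)-(385,590). The dowels are at (253,534) and (412,508). I need a second, sideways view for heights.

run_rows(ticks="0.01 -0.03 0 0\n0.01 -0.03 0 0\n0.01 -0.03 0 0\n0 -0.02 0 0\n0 0 0 0\n0 0 0 0")

```text
time: 3.02
position: [0.4952, 0.0785, 0.2195]
tool_rot: [1.0, 0.001, 0.002, 0.0]
ft_force: [0.4, -0.6, 0.1]
grip_width: 0.0873
grip_force: 0.0
```

```bash
python3 - <<'E'
from h import *
import pickle
c=shot("wrist","w3");print(c["xyz"],tool()[0]["position"],tool()[0]["tool_rot"])
pickle.dump(c,open("w3.pkl","wb"))
i=c["img"][30:230,260:526];i=np.vstack([i])
cv2.imwrite("pics/w3c.png",cv2.resize(i,None,fx=3,fy=3,interpolation=3)[:,:,::-1])
E
```

```text
[0.57026442 0.07846152 0.38245547] [0.49500092 0.07773353 0.21919556] [9.99998470e-01 2.70229691e-04 1.66292429e-03 4.70934710e-04]
```

View pics/w3c.png

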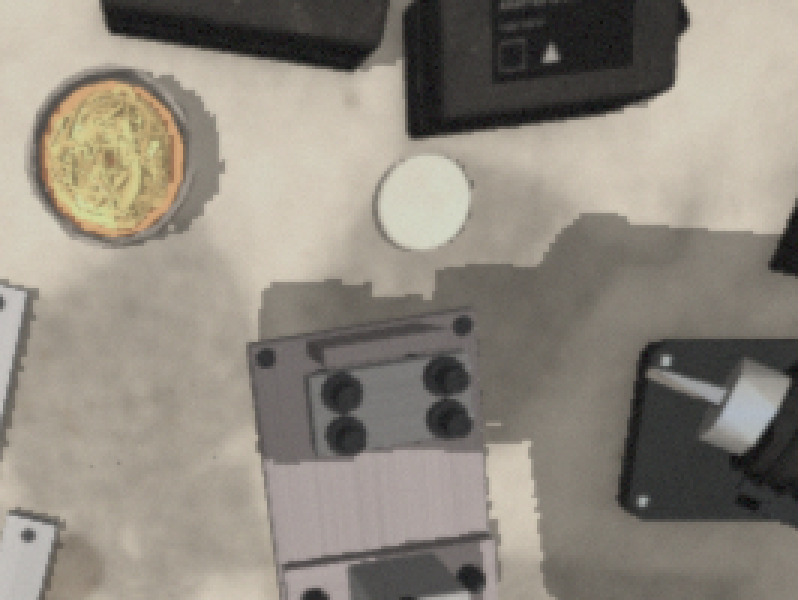

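In this crop the bed's far corners are (248,343) and (472,309), the studs (342,388), (447,375), (347,435) and (449,418), the bar's front edge (320,456)-(484,443), and the gun tip (650,372). Next, the triangulation.

```bash
python3 - <<'E'
from h import *
import pickle
c3=pickle.load(open("w3.pkl","rb"))
c2=dict(c3);c2["xyz"]=np.array([0.53946082,-0.03315886,0.37936061])
# w2 attitude: tool ~straight down; reuse w3's
f2=lambda p:np.array(p)/3+[200,30]-1/3.; f3=lambda p:np.array(p)/3+[260,30]-1/3.
P=dict(bedFL=((172,268),(248,343)),bedFR=((412,226),(472,309)),stBL=((233,303),(342,388)),stBR=((340,285),(447,375)),stFL=((242,350),(347,435)),stFR=((347,332),(449,418)),
barFL=((217,375),(322,456)),barFR=((380,345),(484,443)),dowL=((253,532),(315,595)),dowR=((412,507),(468,575)),gunring=((605,350),(703,438)),guntip=((553,285),(650,372)),gunbodytip=((640,400),(738,455)))
for k,(a,b) in P.items():
    x,r=tri([c2,c3],[f2(a),f3(b)]);print(k,x.round(4),round(r,4))
print("bed z=.012",plane(c2,[f2(p) for p in[(172,268),(412,226),(443,548),(236,578)]],.012).round(4).tolist(), plane(c3,[f3(p) for p in[(248,343),(472,309)]],.012).round(4).tolist())
print("dow .035",plane(c2,[f2(P[k][0]) for k in("dowL","dowR")],.035).round(4).tolist(),plane(c3,[f3(P[k][1]) for k in("dowL","dowR")],.035).round(4).tolist())
print("block top z=.072",plane(c2,[f2(p) for p in[(277,527),(378,513),(385,587),(287,598)]],.072).round(4).tolist())
print("stud .072",plane(c2,[f2(P[k][0]) for k in("stBL","stBR","stFL","stFR")],.072).round(4).tolist())
E
```

```text
bedFL [0.5399 0.0413 0.006 ] 0.0006
bedFR [ 0.5562 -0.0618 -0.0066] 0.0033
stBL [0.5271 0.009  0.0566] 0.0008
stBR [ 0.5331 -0.031   0.0586] 0.0018
stFL [0.5093 0.0061 0.0584] 0.0016
stFR [ 0.5161 -0.0337  0.0576] 0.0016
barFL [0.5004 0.0158 0.0589] 0.0008
barFR [ 0.5102 -0.0452  0.0679] 0.0045
dowL [0.4257 0.008  0.0206] 0.0004
dowR [ 0.4359 -0.0634  0.0178] 0.0018
gunring [ 0.5104 -0.1291  0.0668] 0.0018
guntip [ 0.5337 -0.111   0.0553] 0.0012
gunbodytip [ 0.4967 -0.1472  0.0607] 0.0064
bed z=.012 [[0.5403, 0.04, 0.012], [0.5574, -0.0611, 0.012], [0.4158, -0.0792, 0.012], [0.4006, 0.0175, 0.012]] [[0.54, 0.042, 0.012], [0.5548, -0.0544, 0.012]]
dow .035 [[0.4305, 0.0063, 0.035], [0.442, -0.0623, 0.035]] [[0.4312, 0.0109, 0.035], [0.4409, -0.0565, 0.035]]
block top z=.072 [[0.4443, -0.0073, 0.072], [0.4501, -0.0462, 0.072], [0.4197, -0.0494, 0.072], [0.4149, -0.0107, 0.072]]
stud .072 [[0.5282, 0.0069, 0.072], [0.5345, -0.0314, 0.072], [0.5116, 0.0042, 0.072], [0.5182, -0.034, 0.072]]
```

The absolute heights run low by a constant (my w2 attitude was not saved), but the bed-plane estimates agree. Seat ≈ (0.432, -0.028), yaw ≈ 0.155. Gripping the keeper will refine y and yaw. Moving above it now.

run_rows(ticks="-0.016 0.026 0 0\n-0.016 0.026 0 0\n-0.016 0.027 0 0\n-0.015 0.027 0.02 0\n0 0 0.03 -0.0775\n0 0 0.03 -0.0775\n0 0 0.01 0\n0 0 0 0\n0 0 0 0")

```text
time: 3.82
position: [0.4312, -0.029, 0.1278]
tool_rot: [0.997, 0.076, -0.0, 0.0]
ft_force: [1.3, -0.8, 0.4]
grip_width: 0.0868
grip_force: 0.0
```

```bash
python3 - <<'E'
from h import *
to((.432,-.028,.042),np.pi/2+.155)
c=shot("wrist","w4");import pickle;pickle.dump(c,open("w4.pkl","wb"))
cv2.imwrite("pics/w4c.png",cv2.resize(c["img"][0:267,140:500],None,fx=2.2,fy=2.2,interpolation=3)[:,:,::-1])
E
```

```text
pos [ 0.4312 -0.029   0.1278] yaw_y -1.418 q6 1.09 shift [ 0.0009 -0.0009  0.0858] turn -0.002
```

View pics/w4c.png

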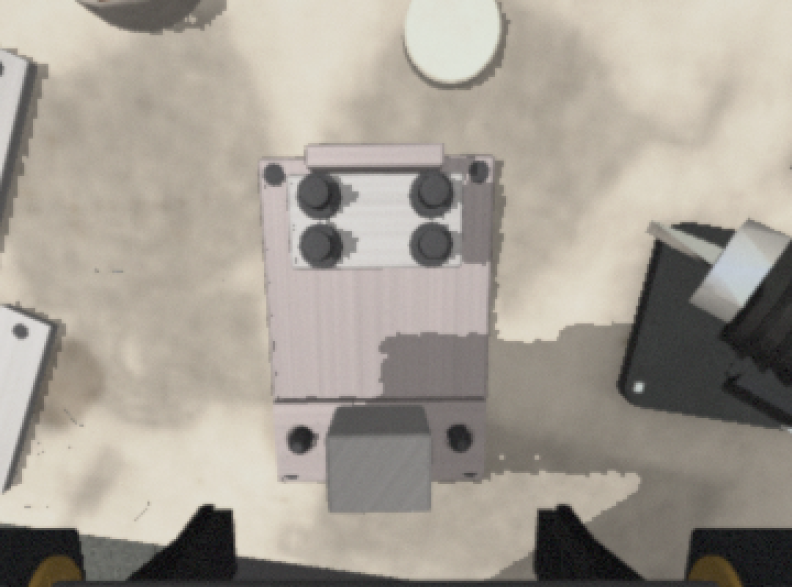

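The fixture is aligned to within about 0.012 rad. The block (327-431, rows 435-512) lies about 2.7 mm left of the finger midline at 386. Now to refine x and the bar height.

```bash
python3 - <<'E'
from h import *
import pickle
c=pickle.load(open("w4.pkl","rb"));c["R"]=R.from_quat(c["attitude"]).as_matrix()
f=lambda p:(np.array(p)+.5)/2.2+[140,0]-.5
print(c["cx"],c["xyz"])
b=plane(c,[f(p) for p in[(327,437),(431,435),(431,511),(329,512)]],.072);print(b.round(4).tolist(),b.mean(0))
d=plane(c,[f(p) for p in[(299,437),(459,435)]],.035);print("dow",d,np.linalg.norm(d[0]-d[1]),d.mean(0))
s=plane(c,[f(p) for p in[(316,190),(434,189),(318,242),(434,241)]],.072);print("stud",s.round(4).tolist(),s.mean(0),np.linalg.norm(s[0]-s[1]),np.linalg.norm(s[2]-s[3]))
for z in(.050,.054,.058,.062):
    e=plane(c,[f((293,268)),f((462,265))],z);print(z,np.linalg.norm(e[0]-e[1]),e.mean(0).round(4))
e=plane(c,[f(p) for p in[(261,158),(495,156)]],.012);print("bed far",e,np.linalg.norm(e[0]-e[1]))
E
```

```text
314.6388799564701 [ 0.50604221 -0.01749734  0.29043495]
[[0.4409, -0.0057, 0.072], [0.4476, -0.0438, 0.072], [0.4176, -0.0491, 0.072], [0.4112, -0.0103, 0.072]] [ 0.42932256 -0.02720738  0.072     ]
dow [[ 0.42800233  0.00834244  0.035     ]
 [ 0.43957809 -0.06024389  0.035     ]] 0.06955633204332148 [ 0.43379021 -0.02595072  0.035     ]
stud [[0.5251, 0.0088, 0.072], [0.5314, -0.0299, 0.072], [0.5089, 0.0061, 0.072], [0.5152, -0.0328, 0.072]] [ 0.52015931 -0.01197582  0.072     ] 0.03922210771895554 0.03943788647720769
0.05 0.06395447653126991 [ 0.5039 -0.0148  0.05  ]
0.054 0.06289049681187323 [ 0.5039 -0.0149  0.054 ]
0.058 0.061826517092476545 [ 0.5039 -0.0149  0.058 ]
0.062 0.060762537373079864 [ 0.504 -0.015  0.062]
bed far [[ 0.53916074  0.04022631  0.012     ]
 [ 0.55490502 -0.05627543  0.012     ]] 0.09777764167875537
```

Seat ≈ (0.430, -0.027), yaw 0.163, and the bar top at ≈ 54 mm suggests 3 strips. I'll descend and grip.

run_rows(ticks="-0.001 -0.0023 0.02 -0.01\n0 0 0.03 0\n0 0 0.025 0\n0 0 0.011 0\n0 0 0 0")

```text
time: 4.28
position: [0.43, -0.0258, 0.0409]
tool_rot: [0.997, 0.082, -0.001, -0.0]
ft_force: [-0.4, -0.1, -0.4]
grip_width: 0.087
grip_force: 0.0
```

run_rows(ticks="0 0 0 0\n0 0 0 0\n0 0 0 0\n0 0 0 0\n0 0 0 0\n0 0 0 0\n0 0 0 0\n0 0 0 0", finger_gap=0.03, force=15)

```text
time: 4.95
position: [0.4299, -0.0257, 0.0417]
tool_rot: [0.997, 0.082, 0.0, 0.0]
ft_force: [0.5, -1.9, 1.2]
grip_width: 0.0421
grip_force: 1.3
```

```bash
python3 -c "
from h import *
to((.43,-.027,.042));print(tool()[0]['ft_force'],tool()[0]['moment'])"
```

```text
pos [ 0.4299 -0.0257  0.0417] yaw_y -1.406 q6 1.09 shift [-0.0002  0.0013 -0.0003] turn 0.000
[ 0.53532078 -1.92596813  1.15391515] [-0.3835586  -0.07122505 -0.02701367]
```

run_rows(ticks="0 0 0 0\n0 0 0 0\n0 0 0 0\n0 0 0 0\n0 0 0 0\n0 0 0 0", finger_gap=0.03, force=45)

```text
time: 5.45
position: [0.4301, -0.0258, 0.0417]
tool_rot: [0.997, 0.082, 0.0, 0.0]
ft_force: [0.0, -2.4, 5.6]
grip_width: 0.04
grip_force: 45.0
```

```bash
python3 -c "
from h import *
to((.43,-.027,.042));o=tool()[0];print(o['ft_force'],o['moment'],o['grip_width'],o['grip_force'])"
```

```text
pos [ 0.4301 -0.0258  0.0417] yaw_y -1.406 q6 1.09 shift [-0.0003  0.0011 -0.0003] turn 0.000
[ 0.02242221 -2.35072667  5.562763  ] [-0.46486224  0.13359026  0.08492398] 0.040016348956878625 44.99949007295072
```

run_rows(ticks="0 0 -0.01 0\n0 0 -0.01 0\n0 0 -0.015 0\n0 0 -0.02 0\n0 0 -0.025 0\n0 0 -0.03 0\n0 0 0 0", force=55)

```text
time: 6.03
position: [0.4318, -0.0258, 0.1547]
tool_rot: [0.997, 0.082, 0.003, 0.001]
ft_force: [2.2, 0.5, -3.4]
grip_width: 0.0399
grip_force: 55.0
```

run_rows(ticks="0.011 -0.0276 0 0\n0.011 -0.0276 0 0\n0.011 -0.0276 0 0\n0.011 -0.0276 0 0\n0.011 -0.0276 0 0\n0.011 -0.0276 0 0\n0.011 -0.0276 0 0\n0.011 -0.0276 0 0\n0.011 -0.0276 0 0\n0.011 -0.0276 0 0\n0.011 -0.0276 0 0\n0.011 -0.0276 0 0\n0.011 -0.0276 0 0\n0.011 -0.0276 0 0\n0.011 -0.0276 0 0\n0 0 0 0\n0 0 0 0")

```text
time: 7.45
position: [0.5229, 0.4108, 0.1484]
tool_rot: [0.997, 0.084, -0.002, 0.001]
ft_force: [-0.8, -1.2, -3.0]
grip_width: 0.04
grip_force: 55.0
```

```bash
python3 -c "
from h import *
to((.525,.41,.03),np.pi/2+.165);shot('wrist','w5')"
```

```text
pos [0.5229 0.4108 0.1484] yaw_y -1.404 q6 1.90 shift [0.0024 0.0009 0.1184] turn 0.002
```

View pics/w5.png

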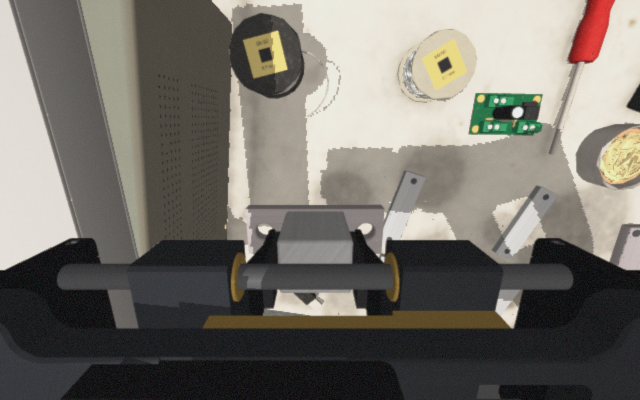

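The keeper hangs level in the grip. There is a tall instrument box to the left, its base edge near (230,200), so I'll check clearance.

```bash
python3 - <<'E'
from h import *
c=shot("wrist")
print(plane(c,[(230,180),(230,60),(245,215)],0.0).round(3).tolist(), plane(c,[(137,200),(78,10)],.15).round(3).tolist(), plane(c,[(423,172),(398,262)],.008).round(3).tolist())
t=shot("top");print(plane(t,[(172,150),(172,200),(160,140)],0).round(3).tolist(),plane(t,[(172,150)],.1).round(3).tolist())
E
```

```text
[[0.514, 0.506, 0.0], [0.638, 0.516, 0.0], [0.475, 0.485, 0.0]] [[0.533, 0.52, 0.15], [0.629, 0.548, 0.15]] [[0.561, 0.294, 0.008], [0.448, 0.293, 0.008]]
[[0.679, 0.526, 0.0], [0.478, 0.515, 0.0], [0.72, 0.576, 0.0]] [[0.651, 0.492, 0.1]]
```

run_rows(ticks="0.002 0.024 0.01 0\n0 0 0.03 0\n0 0 0.03 0\n0 0 0.025 0\n0 0 0.012 0\n0 0 0.006 0\n0 0 0.003 0\n0 0 0 0\n0 0 0 0")

```text
time: 8.35
position: [0.5317, 0.387, 0.037]
tool_rot: [0.997, 0.082, 0.001, -0.001]
ft_force: [0.1, 1.3, -2.7]
grip_width: 0.0397
grip_force: 55.0
```

run_rows(ticks="0 0 0.003 0\n0 0 0.002 0\n0 0 0.001 0\n0 0 0 0\n0 0 0 0")

```text
time: 8.77
position: [0.5306, 0.3867, 0.0298]
tool_rot: [0.997, 0.082, 0.0, -0.0]
ft_force: [-0.2, 0.4, -2.8]
grip_width: 0.0397
grip_force: 55.0
```

run_rows(ticks="0 0 0.0005 0\n0 0 0 0")

```text
time: 8.93
position: [0.5307, 0.3867, 0.0298]
tool_rot: [0.997, 0.082, 0.0, -0.0]
ft_force: [-1.5, -0.5, 3.6]
grip_width: 0.04
grip_force: 5.5
```

run_rows(ticks="0 0 0 0\n0 0 0 0\n0 0 0 0\n0 0 0 0\n0 0 0 0\n0 0 0 0", finger_gap=0.06)

```text
time: 9.43
position: [0.5307, 0.3865, 0.029]
tool_rot: [0.997, 0.082, 0.0, -0.0]
ft_force: [-0.1, -0.6, 0.4]
grip_width: 0.0594
grip_force: 0.0
```

run_rows(ticks="0 0 -0.01 0\n0 0 -0.03 0\n0 0 -0.035 0\n0 0 -0.035 0\n0 0 -0.035 0\n-0.02 0.03 -0.03 0.0412\n-0.02 0.03 -0.03 0.0412\n-0.02 0.03 -0.03 0.0412\n-0.01 0.03 -0.03 0.0412\n0 0 0 0\n0 0 0 0")

```text
time: 10.35
position: [0.4799, 0.2709, 0.2857]
tool_rot: [1.0, -0.001, 0.003, -0.001]
ft_force: [0.3, -0.6, 0.3]
grip_width: 0.0599
grip_force: 0.0
```

```bash
python3 - <<'E'
from h import *
import pickle
c=shot("wrist","w6");pickle.dump(c,open("w6.pkl","wb"));to((.45,.25,.33))
g=cv2.cvtColor(c["img"],cv2.COLOR_RGB2HSV);print(c["xyz"])
E
```

```text
pos [0.4794 0.2714 0.284 ] yaw_y -1.572 q6 1.88 shift [-0.0293  0.0214 -0.0461] turn 0.000
[0.55465345 0.27013423 0.44873849]
```

View pics/w6.png

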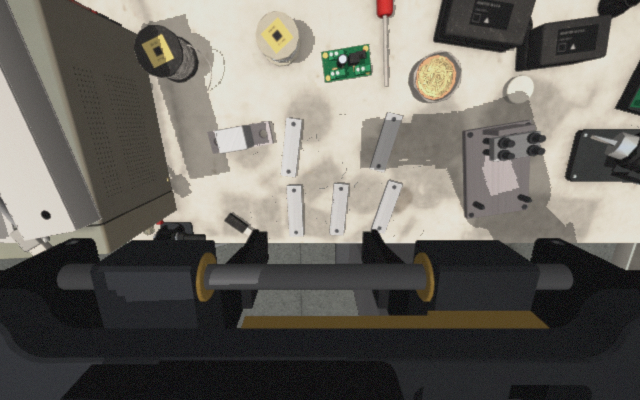

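The keeper stands at (243,137) upright. The strips are at (291,147), (387,140, shadowed), (295,209), (340,208) and (387,207). Next I segment them.

```bash
cat >> h.py <<'E'
def strips(c,z=.008,lo=100,rb=12):
    i=c["img"].astype(int); m=((i[...,0]-i[...,2]<rb)&(i.min(2)>lo)).astype(np.uint8)*255
    m=cv2.morphologyEx(cv2.morphologyEx(m,cv2.MORPH_CLOSE,np.ones((3,3))),cv2.MORPH_OPEN,np.ones((3,3)))
    out=[]
    for k in cv2.findContours(m,cv2.RETR_EXTERNAL,cv2.CHAIN_APPROX_NONE)[0]:
        if cv2.contourArea(k)<150: continue
        P=plane(c,k[:,0,:],z)[:,:2].astype(np.float32)*1000
        (x,y),(w,h),a=cv2.minAreaRect(P)
        b=cv2.boxPoints(((x,y),(w,h),a)); e=b[1]-b[0] if np.linalg.norm(b[1]-b[0])>np.linalg.norm(b[2]-b[1]) else b[2]-b[1]
        th=np.arctan2(e[1],e[0]); th=(th+np.pi/2)%np.pi-np.pi/2
        if 70<max(w,h)<120 and 15<min(w,h)<40: out.append((x/1000,y/1000,th,w,h)); print("strip %.4f %.4f th %.3f  %.0fx%.0f"%out[-1], "px",k[:,0].mean(0).round())
    return out
E
python3 - <<'E'
from h import *
import pickle
c=pickle.load(open("w6.pkl","rb"))
for z in(.008,):strips(c,z)
i=c["img"];print([i[y,x].tolist() for x,y in((291,147),(387,140),(295,209),(360,180),(270,190))])
E
```

```text
strip 0.3325 0.3045 th -1.570  37x95 px [297. 251.]
strip 0.4096 0.3043 th 0.034  91x25 px [295. 210.]
strip 0.4121 0.2311 th -0.079  25x91 px [339. 208.]
strip 0.4158 0.1531 th -0.268  25x91 px [386. 206.]
strip 0.5207 -0.1939 th 1.283  71x37 px [617. 143.]
strip 0.5133 0.3085 th -0.135  25x91 px [291. 147.]
strip 0.5212 0.1605 th -0.239  27x89 px [386. 141.]
[[216, 212, 211], [135, 133, 131], [209, 205, 202], [190, 180, 166], [211, 201, 184]]
```

All five are found, each measuring about 91x25 mm. I'll take E first (0.4158, 0.1531, -0.268), gripping 30 mm behind its centre.

run_rows(ticks="-0.015 0.018 0.03 0\n-0.015 0.018 0.03 0\n-0.015 0.018 0.03 0\n-0.015 0.018 0.03 0\n-0.016 0.019 0.03 0\n-0.0165 0.0194 0.03 0\n0 0 0.03 0.0893\n0 0 0.014 0.0893\n0 0 0 0.0893\n0 0 0 0\n0 0 0 0", finger_gap=0.05)

```text
time: 11.32
position: [0.3864, 0.1616, 0.0576]
tool_rot: [0.991, -0.132, -0.001, 0.0]
ft_force: [-0.4, -0.5, 1.1]
grip_width: 0.0498
grip_force: 0.0
```

```bash
python3 -c "
from h import *
to((.3869,.1610,.003),np.pi/2-.268)
c=shot('wrist');strips(c)"
```

```text
pos [0.3864 0.1616 0.0576] yaw_y -1.835 q6 1.96 shift [0.0008 0.0004 0.0546] turn 0.003
strip 0.4115 0.2304 th -0.074  26x90 px [222. 205.]
strip 0.4153 0.1524 th -0.273  24x89 px [316. 175.]
strip 0.5131 0.3089 th -0.131  24x90 px [ 70. 102.]
```

run_rows(ticks="0 0 0.025 0\n0 0 0.02 0\n0 0 0.007 0\n0 0 0.002 0\n0 0 0 0\n0 0 0 0")

```text
time: 11.87
position: [0.3871, 0.1614, 0.0053]
tool_rot: [0.991, -0.133, 0.001, -0.0]
ft_force: [-0.2, -0.1, 0.6]
grip_width: 0.0501
grip_force: 0.0
```

run_rows(ticks="0 0 0 0\n0 0 0 0\n0 0 0 0\n0 0 0 0\n0 0 0 0\n0 0 0 0", finger_gap=0.015, force=40)

```text
time: 12.37
position: [0.3868, 0.1612, 0.005]
tool_rot: [0.991, -0.134, 0.0, -0.0]
ft_force: [0.2, 0.2, 3.0]
grip_width: 0.0226
grip_force: 40.0
```

run_rows(ticks="0 0 0 0\n0 0 0 0\n0 0 0.002 0\n0 0 0.001 0\n0 0 0 0", finger_gap=0.04)

```text
time: 12.78
position: [0.3865, 0.1612, 0.0013]
tool_rot: [0.991, -0.134, -0.0, 0.0]
ft_force: [0.4, 0.8, 0.8]
grip_width: 0.039
grip_force: 0.0
```

run_rows(ticks="0 0 0 0\n0 0 0 0\n0 0 0 0\n0 0 0 0\n0 0 0 0\n0 0 0 0", finger_gap=0.015, force=40)

```text
time: 13.28
position: [0.3867, 0.1612, 0.0017]
tool_rot: [0.991, -0.134, -0.0, 0.0]
ft_force: [-0.4, -0.2, -0.5]
grip_width: 0.023
grip_force: 40.0
```

run_rows(ticks="0 0 -0.01 0\n0 0 -0.02 0\n0 0 -0.03 0\n0 0 -0.03 0\n0 0 0 0\n0 0 0 0", force=50)

```text
time: 13.78
position: [0.3877, 0.1614, 0.093]
tool_rot: [0.991, -0.133, 0.002, -0.001]
ft_force: [-0.4, 0.8, -0.3]
grip_width: 0.0231
grip_force: 50.0
```

```bash
python3 -c "
from h import *
to((.3795,-.0345,.06),np.pi/2+.163)
c=shot('wrist','w7');strips(c,.098)"
```

```text
pos [0.3877 0.1614 0.093 ] yaw_y -1.839 q6 1.97 shift [0.0438 0.1911 0.0328] turn -0.431
strip 0.4177 0.1522 th -0.264  25x87 px [315. 193.]
```

View pics/w7.png

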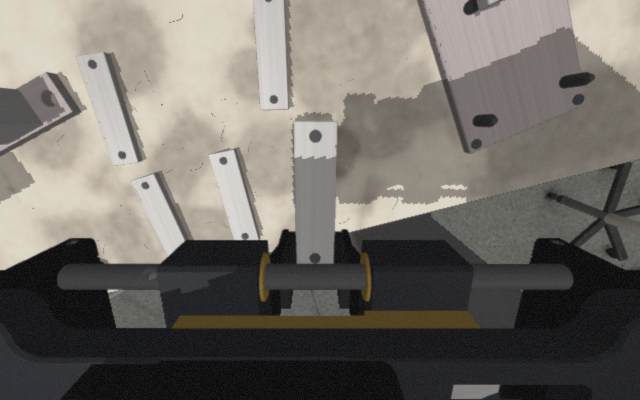

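The strip is held straight and level, spanning (295-337, 122-262). Now I carry it to the front of the lane.

run_rows(ticks="0 0 0 -0.108\n0 0 0 -0.108\n0 0 0 -0.108\n0 0 0 -0.108\n0.001 0.032 0 0\n0.001 0.032 0 0\n0.001 0.032 0 0\n0.001 0.032 0 0\n0.001 0.032 0 0\n0.001 0.032 0 0\n0 0 0.02 0\n0 0 0.02 0\n0 0 0 0\n0 0 0 0")

```text
time: 15.0
position: [0.422, -0.0268, 0.05]
tool_rot: [0.997, 0.082, -0.003, -0.001]
ft_force: [0.3, -0.3, -0.3]
grip_width: 0.0229
grip_force: 50.0
```

```bash
python3 -c "
from h import *
to((.4251,-.0268,.015),np.pi/2+.164)
c=shot('wrist','w8')
cv2.imwrite('pics/w8c.png',cv2.resize(c['img'][0:267,140:500],None,fx=2.2,fy=2.2,interpolation=3)[:,:,::-1])"
```

```text
pos [ 0.422  -0.0268  0.05  ] yaw_y -1.407 q6 1.08 shift [0.0032 0.0006 0.035 ] turn -0.000
```

View pics/w8c.png

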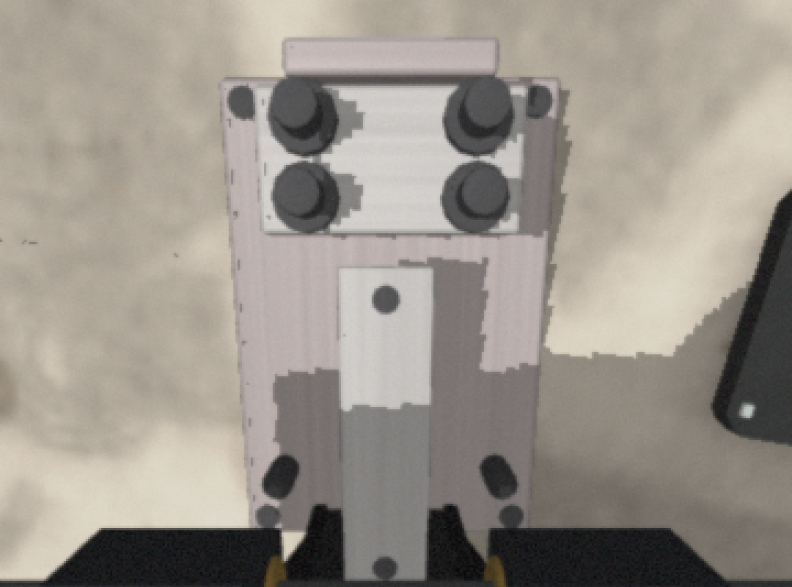

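The strip and lane are parallel, with the bar's midline at 391 px against the strip's 386, so I'll shift +1 mm in tool y, descend and slide.

run_rows(ticks="0 0.001 0.015 0\n0 0 0.012 0\n0 0 0.006 0\n0 0 0 0\n0 0 0 0")

```text
time: 15.47
position: [0.4241, -0.0279, 0.019]
tool_rot: [0.997, 0.082, -0.0, -0.0]
ft_force: [0.1, 0.4, -0.3]
grip_width: 0.0229
grip_force: 50.0
```

```bash
python3 -c "
from h import *
to((.4251,-.0278,.015),np.pi/2+.164);print(tool()[0]['ft_force'])"
```

```text
pos [ 0.4241 -0.0279  0.019 ] yaw_y -1.406 q6 1.08 shift [0.001  0.0001 0.004 ] turn 0.001
[ 0.06509094  0.42894621 -0.27648458]
```

run_rows(ticks="0 0 0.003 0\n0.006 0 0 0\n0.01 0 0 0\n0.01 0 0 0\n0.006 0 0 0\n0.003 0 0 0\n0 0 0 0\n0 0 0 0")

```text
time: 16.13
position: [0.4586, -0.0223, 0.0157]
tool_rot: [0.997, 0.082, -0.0, -0.0]
ft_force: [-0.2, -0.3, -0.3]
grip_width: 0.0231
grip_force: 50.0
```

```bash
python3 -c "
from h import *
to((.4251,-.0278,.015),np.pi/2+.164);print(tool()[0]['ft_force'])"
```

```text
pos [ 0.4586 -0.0223  0.0157] yaw_y -1.406 q6 1.11 shift [-0.034  -0.0001  0.0007] turn 0.001
[-0.16199903 -0.25732341 -0.29438047]
```

run_rows(ticks="0.002 0 0 0\n0.0015 0 0 0\n0 0 0 0\n0 0 0 0")

```text
time: 16.47
position: [0.462, -0.022, 0.0157]
tool_rot: [0.997, 0.082, -0.0, -0.0]
ft_force: [0.5, -0.6, -1.1]
grip_width: 0.0231
grip_force: 50.0
```

run_rows(ticks="0.001 0 0 0\n0.001 0 0 0\n0 0 0 0\n0 0 0 0", only="pos|ft")

```text
position: [0.4641, -0.0216, 0.0157]
ft_force: [0.2, 0.1, -1.0]
```

run_rows(ticks="0.001 0 0 0\n0.001 0 0 0\n0 0 0 0\n0 0 0 0", only="pos|ft")

```text
position: [0.4643, -0.0211, 0.0155]
ft_force: [-3.8, -3.1, 0.1]
```

run_rows(ticks="0.001 0 0 0\n0 0 0 0\n0 0 0 0", only="pos|ft")

```text
position: [0.4642, -0.0209, 0.0154]
ft_force: [-6.1, -5.0, -0.4]
```

run_rows(ticks="-0.0008 0 0.001 0\n0 0 0.0008 0\n0 0 0 0", only="pos|ft")

```text
position: [0.4642, -0.021, 0.0138]
ft_force: [-4.8, -2.5, 2.4]
```

run_rows(ticks="0 0 0 0\n0 0 0 0\n0 0 0 0\n0 0 0 0", finger_gap=0.04, only="pos|ft|wid")

```text
position: [0.4674, -0.0214, 0.014]
ft_force: [-0.2, 0.4, 0.5]
grip_width: 0.0374
```

run_rows(ticks="0 0 -0.02 0\n-0.01 0 -0.03 0\n-0.02 0 -0.03 0\n-0.02 0 -0.02 0\n0 0 0 0\n0 0 0 0")

```text
time: 18.47
position: [0.4175, -0.0297, 0.1149]
tool_rot: [0.997, 0.082, 0.002, 0.001]
ft_force: [0.4, 0.4, 0.1]
grip_width: 0.0398
grip_force: 0.0
```

```bash
python3 - <<'E'
from h import *
c=shot("wrist","w9");o,r=tool()
cv2.imwrite('pics/w9c.png',cv2.resize(c['img'][0:267,140:500],None,fx=2.2,fy=2.2,interpolation=3)[:,:,::-1])
E
```

```text
(no output)
```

View pics/w9c.png

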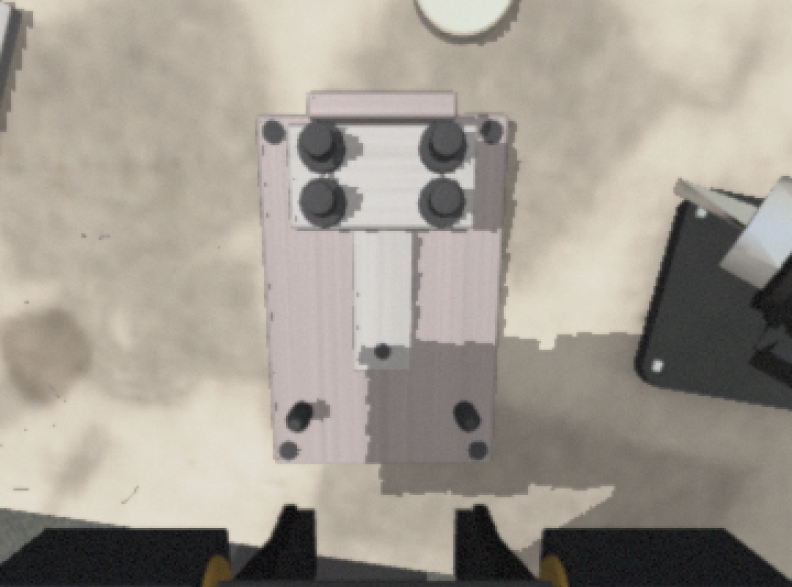

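Strip 1 is home, straight and centred. Its near end is at row 369, just in front of the dowels. D is next.

run_rows(ticks="0 0 0 0.12\n0 0 0 0.12\n-0.0062 -0.0288 0 0\n-0.0062 -0.0288 0 0\n-0.0062 -0.0288 0 0\n-0.0062 -0.0288 0 0\n-0.0062 -0.0288 0 0\n-0.0062 -0.0288 0 0\n-0.0062 -0.0288 0 0\n-0.0062 -0.0288 0 0\n-0.0062 -0.0288 0 0\n0 0 0.03 0\n0 0 0.03 0\n0 0 0 0\n0 0 0 0", finger_gap=0.05)

```text
time: 19.77
position: [0.3799, 0.2333, 0.0517]
tool_rot: [0.999, -0.038, -0.003, 0.001]
ft_force: [0.3, -0.1, 0.7]
grip_width: 0.0501
grip_force: 0.0
```

```bash
python3 -c "
from h import *
c=shot('wrist')
for s in strips(c):
  if abs(s[1]-.2308)<.02: to((s[0]-.031*np.cos(s[2]),s[1]-.031*np.sin(s[2]),.0015),np.pi/2+s[2])"
```

```text
strip 0.4089 0.3046 th 0.030  90x24 px [218. 188.]
strip 0.4115 0.2316 th -0.086  25x90 px [313. 175.]
strip 0.4529 0.0132 th 0.250  114x24 px [621.  84.]
pos [0.381  0.2334 0.053 ] yaw_y -1.647 q6 1.95 shift [-0.0003 -0.001   0.0515] turn 0.010
```

run_rows(ticks="0 -0.001 0.025 0.01\n0 0 0.02 0\n0 0 0.005 0\n0 0 0.002 0\n0 0 0 0\n0 0 0 0", only="pos|ft")

```text
position: [0.382, 0.2344, 0.0031]
ft_force: [0.6, 0.0, -0.6]
```

run_rows(ticks="0 0 0.0015 0\n0 0 0 0\n0 0 0 0", only="pos|ft")

```text
position: [0.3814, 0.2344, 0.001]
ft_force: [-0.1, -0.6, -0.1]
```

run_rows(ticks="0 0 0 0\n0 0 0 0\n0 0 0 0\n0 0 0 0\n0 0 0 0\n0 0 0 0\n0 0 0 0", finger_gap=0.015, force=40)

```text
time: 21.15
position: [0.3811, 0.2343, 0.0004]
tool_rot: [0.999, -0.043, 0.0, -0.0]
ft_force: [0.2, 0.1, 1.4]
grip_width: 0.0234
grip_force: 40.2
```

run_rows(ticks="0 0 -0.01 0\n0 0 -0.02 0\n0 0 -0.03 0\n0 0 -0.03 0\n0 0 -0.02 0\n0 0 0 0\n0 0 0 0", force=50)

```text
time: 21.73
position: [0.3815, 0.2345, 0.1117]
tool_rot: [0.999, -0.043, 0.001, -0.001]
ft_force: [-0.3, 0.8, -0.8]
grip_width: 0.0231
grip_force: 50.0
```

```bash
python3 -c "
from h import *
to((.422,-.0283,.06),np.pi/2+.164)
c=shot('wrist');strips(c,.115)"
```

```text
pos [0.3815 0.2345 0.1117] yaw_y -1.657 q6 1.96 shift [0.0627 0.2584 0.0516] turn -0.250
strip 0.4130 0.2315 th -0.082  25x88 px [314. 192.]
```

run_rows(ticks="0 0 0 -0.125\n0 0 0 -0.125\n0 0.0296 0 0\n0 0.0296 0 0\n0 0.0296 0 0\n0 0.0296 0 0\n0 0.0296 0 0\n0 0.0296 0 0\n0 0.0296 0 0\n0 0.0296 0 0\n-0.003 0.0296 0 0\n0 0 0.03 0\n0 0 0.03 0\n0 0 0.018 0\n0 0 0 0\n0 0 0 0")

```text
time: 23.12
position: [0.4198, -0.0286, 0.0308]
tool_rot: [0.997, 0.082, -0.003, -0.001]
ft_force: [0.1, 0.1, 0.4]
grip_width: 0.0228
grip_force: 50.0
```

```bash
python3 -c "
from h import *
to((.4241,-.0279,.022),np.pi/2+.164)
c=shot('wrist','w10');o,r=tool();i=c['img'].astype(int)
cv2.imwrite('pics/w10c.png',cv2.resize(c['img'][0:267,140:500],None,fx=2.2,fy=2.2,interpolation=3)[:,:,::-1])"
```

```text
pos [ 0.4198 -0.0286  0.0308] yaw_y -1.407 q6 1.07 shift [0.0044 0.0001 0.0088] turn -0.000
```

View pics/w10c.png

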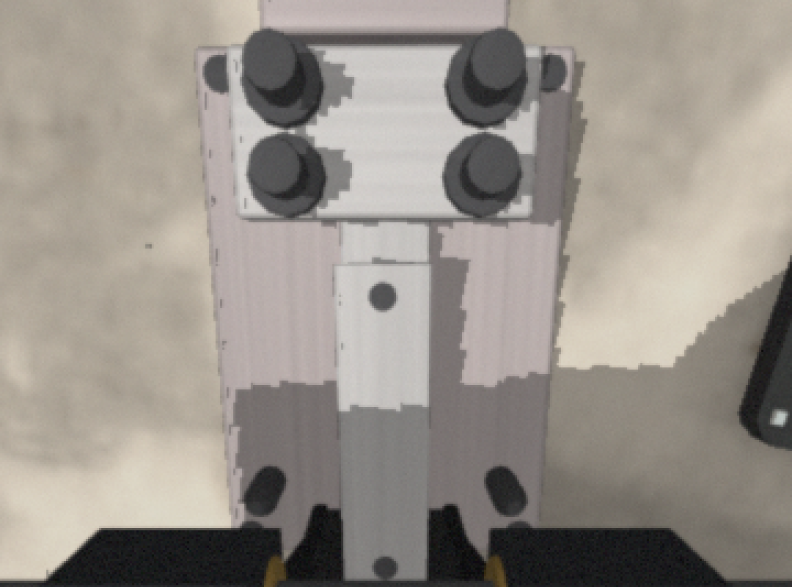

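Aligned: strip mid at 383 px, first strip and bar at 385. Descend onto the stack and slide.

run_rows(ticks="0 0 0.006 0\n0 0 0.0022 0\n0 0 0 0\n0 0 0 0", only="pos|ft")

```text
position: [0.4219, -0.029, 0.0246]
ft_force: [0.0, -0.1, -0.8]
```

run_rows(ticks="0.006 0 0 0\n0.01 0 0 0\n0.01 0 0 0\n0.008 0 0 0\n0.005 0 0 0\n0.002 0 0 0\n0 0 0 0\n0 0 0 0", only="pos|ft")

```text
position: [0.4617, -0.0222, 0.0241]
ft_force: [0.4, 1.5, -0.6]
```

run_rows(ticks="0.0015 0 0 0\n0.001 0 0 0\n0 0 0 0\n0 0 0 0", only="pos|ft")

```text
position: [0.4636, -0.0218, 0.024]
ft_force: [-0.8, -0.6, -0.1]
```

run_rows(ticks="0.001 0 0 0\n0.001 0 0 0\n0 0 0 0\n0 0 0 0", only="pos|ft")

```text
position: [0.4636, -0.0214, 0.0238]
ft_force: [-5.4, -4.1, 0.1]
```

run_rows(ticks="-0.0005 0 0.0015 0\n0 0 0.001 0\n0 0 0.0005 0\n0 0 0 0\n0 0 0 0", only="pos|ft")

```text
position: [0.4635, -0.0213, 0.0211]
ft_force: [-5.2, -1.4, 2.1]
```

run_rows(ticks="0 0 0 0\n0 0 0 0\n0 0 0 0\n0 0 0 0", finger_gap=0.04, only="pos|ft|wid")

```text
position: [0.4671, -0.022, 0.0214]
ft_force: [-0.0, 0.3, -0.5]
grip_width: 0.0375
```

run_rows(ticks="0 0 -0.02 0\n-0.01 0 -0.03 0\n-0.02 0 -0.03 0\n-0.02 0 -0.02 0\n0 0 0 0\n0 0 0 0")

```text
time: 26.08
position: [0.4173, -0.0302, 0.1222]
tool_rot: [0.997, 0.082, 0.002, 0.001]
ft_force: [0.7, -0.2, -0.4]
grip_width: 0.04
grip_force: 0.0
```

```bash
python3 - <<'E'
from h import *
c=shot("wrist","w11");strips(c,.028);to((.5212-.030,.1605+.0073,.1),np.pi/2-.239)
E
```

```text
strip 0.5191 0.1477 th -0.250  22x84 px [125.  50.]
pos [ 0.4179 -0.0302  0.1215] yaw_y -1.407 q6 1.07 shift [ 0.1046 -0.1835  0.0215] turn 0.403
```

run_rows(ticks="0 0 0 0.101\n0 0 0 0.101\n0 0 0 0.101\n0 0 0 0.101\n0.0035 -0.03 0 0\n0.0035 -0.03 0 0\n0.0035 -0.03 0 0\n0.0035 -0.03 0 0\n0.0035 -0.03 0 0\n0.0035 -0.03 0 0\n0.0035 -0.03 0 0\n0 0 0.03 0\n0 0 0.03 0\n0 0 0 0\n0 0 0 0", finger_gap=0.05)

```text
time: 27.38
position: [0.4891, 0.1686, 0.0587]
tool_rot: [0.993, -0.119, -0.003, 0.001]
ft_force: [-0.4, -0.2, 1.1]
grip_width: 0.0498
grip_force: 0.0
```

```bash
python3 -c "
from h import *
c=shot('wrist')
for s in strips(c,lo=90):
  if abs(s[1]-.1605)<.02 and s[0]>.48: to((s[0]-.031*np.cos(s[2]),s[1]-.031*np.sin(s[2]),.0015),np.pi/2+s[2])"
```

```text
strip 0.5217 0.1607 th -0.279  27x90 px [314. 171.]
pos [0.4904 0.1684 0.0602] yaw_y -1.811 q6 1.93 shift [ 0.0013 -0.0012  0.0587] turn 0.039
```

run_rows(ticks="0.001 -0.0005 0.025 0.01\n0 0 0.02 0\n0 0 0.01 0\n0 0 0.003 0\n0 0 0 0\n0 0 0 0", only="pos|ft")

```text
position: [0.4924, 0.1685, 0.0042]
ft_force: [-0.4, -0.1, 0.8]
```

run_rows(ticks="0 0 0.0025 0\n0 0 0 0\n0 0 0 0", only="pos|ft")

```text
position: [0.4918, 0.1686, 0.0013]
ft_force: [0.2, 0.4, 0.2]
```

run_rows(ticks="0 0 0 0\n0 0 0 0\n0 0 0 0\n0 0 0 0\n0 0 0 0\n0 0 0 0\n0 0 0 0", finger_gap=0.015, force=40)

```text
time: 28.77
position: [0.4914, 0.1686, 0.0007]
tool_rot: [0.992, -0.125, -0.0, -0.0]
ft_force: [-0.2, 0.3, -0.0]
grip_width: 0.0233
grip_force: 40.0
```

run_rows(ticks="0 0 -0.01 0\n0 0 -0.02 0\n0 0 -0.03 0\n0 0 -0.03 0\n0 0 -0.02 0\n0 0 0 0\n0 0 0 0", force=50)

```text
time: 29.35
position: [0.4922, 0.1686, 0.1122]
tool_rot: [0.992, -0.125, 0.002, -0.0]
ft_force: [0.2, 0.2, -0.7]
grip_width: 0.023
grip_force: 50.0
```

```bash
python3 -c "
from h import *
to((.4205,-.0286,.06),np.pi/2+.164)
c=shot('wrist');strips(c,.118)"
```

```text
pos [0.4922 0.1686 0.1122] yaw_y -1.821 q6 1.94 shift [-0.0208  0.2089  0.0519] turn -0.414
strip 0.5231 0.1592 th -0.247  26x86 px [315. 191.]
```

run_rows(ticks="0 0 0 -0.1035\n0 0 0 -0.1035\n0 0 0 -0.1035\n0 0 0 -0.1035\n-0.0147 0.0261 0 0\n-0.0147 0.0261 0 0\n-0.0147 0.0261 0 0\n-0.0147 0.0261 0 0\n-0.0147 0.0261 0 0\n-0.0147 0.0261 0 0\n-0.0147 0.0261 0 0\n0 0 0.03 0\n0 0 0.03 0\n0 0 0.01 0\n0 0 0 0\n0 0 0 0")

```text
time: 30.73
position: [0.4184, -0.0281, 0.0394]
tool_rot: [0.997, 0.082, -0.002, -0.001]
ft_force: [-0.4, 0.1, 0.0]
grip_width: 0.0231
grip_force: 50.0
```

```bash
python3 -c "
from h import *
to((.4205,-.0286,.0295),np.pi/2+.164)
c=shot('wrist','w12');o,r=tool()
cv2.imwrite('pics/w12c.png',cv2.resize(c['img'][0:267,140:500],None,fx=2.2,fy=2.2,interpolation=3)[:,:,::-1])"
```

```text
pos [ 0.4184 -0.0281  0.0394] yaw_y -1.407 q6 1.07 shift [0.0021 0.0008 0.0099] turn -0.000
```

View pics/w12c.png

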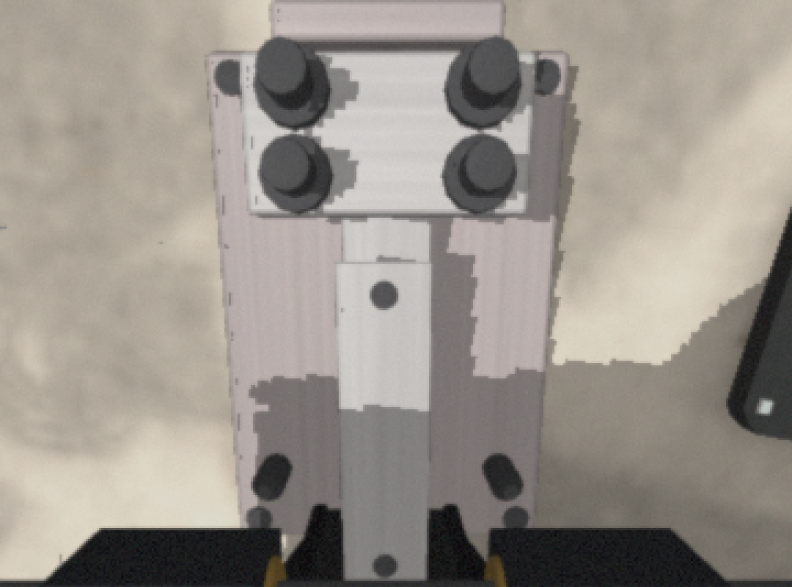

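Aligned to within 1 mm: strip 384, pack 386, bar 388 px. Descending.

run_rows(ticks="0 0.0008 0.006 0\n0 0 0.0025 0\n0 0 0 0\n0 0 0 0\n0 0 0 0", only="pos|ft")

```text
position: [0.4201, -0.0293, 0.0325]
ft_force: [0.2, 0.6, -1.3]
```

```bash
python3 -c "
from h import *
to((.463,-.0225,.0295),np.pi/2+.164)"
```

```text
pos [ 0.4201 -0.0293  0.0325] yaw_y -1.406 q6 1.07 shift [0.0434 0.0003 0.003 ] turn 0.000
```

run_rows(ticks="0 0 0.0025 0\n0 0 0 0\n0 0 0 0", only="pos|ft")

```text
position: [0.4199, -0.0293, 0.0297]
ft_force: [0.1, -1.4, -0.5]
```

run_rows(ticks="0.005 0 0 0\n0.005 0 0 0\n0.005 0 0 0\n0 0 0 0\n0 0 0 0", only="pos|ft")

```text
position: [0.4354, -0.0269, 0.0297]
ft_force: [-0.0, 0.2, -0.6]
```

run_rows(ticks="0.006 0 0 0\n0.008 0 0 0\n0.006 0 0 0\n0.004 0 0 0\n0.001 0 0 0\n0 0 0 0\n0 0 0 0", only="pos|ft")

```text
position: [0.459, -0.0226, 0.0296]
ft_force: [-0.9, 0.1, -1.1]
```

run_rows(ticks="0.001 0 0 0\n0.001 0 0 0\n0 0 0 0\n0 0 0 0", only="pos|ft")

```text
position: [0.4613, -0.0225, 0.0297]
ft_force: [-0.3, -0.0, -0.3]
```

run_rows(ticks="0.001 0 0 0\n0.001 0 0 0\n0 0 0 0\n0 0 0 0", only="pos|ft")

```text
position: [0.4632, -0.0221, 0.0297]
ft_force: [-0.6, -0.8, -0.8]
```

run_rows(ticks="0.001 0 0 0\n0.001 0 0 0\n0 0 0 0\n0 0 0 0", only="pos|ft")

```text
position: [0.4632, -0.0216, 0.0294]
ft_force: [-5.1, -2.8, 0.7]
```

run_rows(ticks="0.0008 0 0 0\n0 0 0 0\n0 0 0 0", only="pos|ft")

```text
position: [0.4632, -0.0215, 0.0294]
ft_force: [-5.6, -4.3, -0.0]
```

run_rows(ticks="-0.0005 0 0.0008 0\n0 0 0.0004 0\n0 0 0 0\n0 0 0 0", only="pos|ft")

```text
position: [0.4632, -0.0216, 0.0287]
ft_force: [-5.4, -3.0, 4.5]
```

run_rows(ticks="0 0 0 0\n0 0 0 0\n0 0 0 0\n0 0 0 0", finger_gap=0.04, only="pos|ft|wid")

```text
position: [0.4665, -0.0219, 0.0285]
ft_force: [-0.7, -0.1, -0.3]
grip_width: 0.0377
```

run_rows(ticks="0 0 -0.02 0\n-0.01 0 -0.03 0\n-0.02 0 -0.03 0\n-0.02 0 -0.01 0\n0 0 0 0\n0 0 0 0")

```text
time: 34.87
position: [0.4165, -0.03, 0.1191]
tool_rot: [0.997, 0.082, 0.001, 0.0]
ft_force: [-0.4, -0.1, 0.3]
grip_width: 0.0401
grip_force: 0.0
```

```bash
python3 - <<'E'
from h import *
import pickle
c=shot("wrist","w13");pickle.dump(c,open("w13.pkl","wb"))
o,r=tool()
# w12 geometry from the tool pose then
c4=pickle.load(open("w4.pkl","rb"));R4=R.from_quat(c4["attitude"]).as_matrix()
a=np.array
def cam(p,q,cc): 
    d=dict(cc);d["R"]=cc["R"];d["xyz"]=a(p)+r@(r.T@(cc["xyz"]-o["position"]));return d
for nm,p,off,barL,barR,bedL,bedR,stL,stR in(
 ("w12",(.4184,-.0281,.0394),0,(249,213),(527,213),(207,53),(568,53),(287,166),(492,166)),
 ("w10",(.4198,-.0286,.0308),0,(238,217),(532,217),(195,48),(576,48),(274,161),(495,162)),
 ("w8",(.422,-.0268,.050),0,(262,233),(519,235),(220,79),(560,79),(294,189),(486,190)),
 ("w9",(.4175,-.0297,.1149),0,(291,228),(473,229),(258,116),(508,116),(322,199),(446,200))):
    d=cam(p,0,c);f=lambda u:(a(u)+.5)/2.2+[140,0]-.5
    L=lambda u,v,z:np.linalg.norm(np.subtract(*plane(d,[f(u),f(v)],z)))*1000
    s=L(bedL,bedR,.012)/100;s2=L(stL,stR,.072)/40
    print(nm,"bed scale %.3f stud %.3f"%(s,s2),[(z,round(L(barL,barR,z/1000),2)) for z in(50.5,54.5,58.5,62.5)])
E
```

```text
w12 bed scale 0.990 stud 1.009 [(50.5, np.float64(65.03)), (54.5, np.float64(63.32)), (58.5, np.float64(61.61)), (62.5, np.float64(59.9))]
w10 bed scale 0.996 stud 1.014 [(50.5, np.float64(65.0)), (54.5, np.float64(63.19)), (58.5, np.float64(61.38)), (62.5, np.float64(59.57))]
w8 bed scale 0.995 stud 1.032 [(50.5, np.float64(64.9)), (54.5, np.float64(63.3)), (58.5, np.float64(61.71)), (62.5, np.float64(60.11))]
w9 bed scale 0.982 stud 0.977 [(50.5, np.float64(64.13)), (54.5, np.float64(63.0)), (58.5, np.float64(61.87)), (62.5, np.float64(60.75))]
```

All four views give a bar top of about 53 mm, so the gap is ≈ 29 mm. Three strips are snug with about 5 mm left. Now to find the keeper again.

run_rows(ticks="0 0 -0.035 0\n0 0 -0.035 0\n0.0115 -0.0283 -0.03 0\n0.0115 -0.0283 0 0\n0.0115 -0.0283 0 0\n0.0115 -0.0283 0 0\n0.0115 -0.0283 0 0\n0.0115 -0.0283 0 0\n0.0115 -0.0283 0 0\n0.0115 -0.0283 0 0\n0.0115 -0.0283 0 0\n0.0115 -0.0283 0 0\n0.0115 -0.0283 0 0\n0.0115 -0.0283 0 0\n0.0115 -0.0283 0 0\n0.0115 -0.0283 0 0\n0 0 0 0\n0 0 0 0\n0 0 0 0", finger_gap=0.06)

```text
time: 36.5
position: [0.5099, 0.3865, 0.216]
tool_rot: [0.997, 0.082, -0.001, 0.001]
ft_force: [-0.0, -1.2, -0.1]
grip_width: 0.06
grip_force: 0.0
```

```bash
python3 - <<'E'
from h import *
import pickle
c=shot("wrist","w14");pickle.dump(c,open("w14.pkl","wb"));to((.5307,.3866,.03),np.pi/2+.164)
y=np.array([.164]);ex=np.array([np.cos(.164),np.sin(.164),0]);ey=np.array([-ex[1],ex[0],0]);k=np.array([.5307,.3866,0])
for nm,z,X,Y in(("block",.06,16,20),("plate",.01,17,48)):
    P=[k+ex*sx*X/1000+ey*sy*Y/1000+[0,0,z] for sx,sy in((1,1),(1,-1),(-1,-1),(-1,1))];print(nm,proj(c,P).round(1).tolist())
p=proj(c,[k+[0,0,.06]])[0].astype(int);i=c["img"]
for v in range(p[1]-60,p[1]+62,4): print(v,' '.join("%3d%+03d"%(i[v,u,1],int(i[v,u,0])-int(i[v,u,2])) for u in range(p[0]-65,p[0]+66,6)))
print(p)
E
```

```text
pos [0.5098 0.3859 0.2163] yaw_y -1.407 q6 1.88 shift [0.0211 0.0025 0.1863] turn -0.000
block [[300.1, 154.1], [335.2, 154.1], [334.5, 181.6], [300.4, 181.5]]
plate [[280.6, 148.5], [353.8, 148.7], [352.7, 174.2], [281.4, 174.1]]
108 133+14 141+16 147+20 152+18 148+16 150+18 153+18 226+15 228+13 228+15 228+14 228+15 226+14 225+15 224+18 226+15 228+13 226+16 224+18 226+16 223+17 223+16
112 132+18 141+17 149+19 152+18 152+19 152+20 151+19 225+16 228+13 228+14 229+12 229+14 225+15 223+19 222+18 227+17 228+13 226+16 223+20 225+16 224+17 223+18
116 133+18 141+17 145+16 152+19 151+19 153+19 154+18 227+15 228+14 227+15 229+13 225+16 224+16 226+17 226+17 227+14 227+16 224+17 225+16 227+15 226+15 222+18
120 129+15 143+15 148+20 151+18 153+17 151+19 155+19 228+13 227+15 227+14 228+14 225+16 226+15 226+16 226+15 227+16 224+17 222+18 226+16 226+14 227+14 222+17
124 130+16 144+17 147+19 150+14 151+18 149+17 154+19 226+16 226+16 226+16 226+15 225+17 22
[... 3485 characters left out ...]
27 194+24 209+25 213+25 221+20 213+09 209+07 208+25 184+26
216 225+16 223+18 225+17 222+19 214+25 217+22 219+20 219+22 221+19 225+16 225+17 223+18 208+27 197+29 200+27 213+23 218+21 220+22 217+22 209+26 189+27 174+23
220 224+18 224+17 223+20 222+18 214+25 196+28 206+28 212+24 218+22 219+20 221+19 222+18 218+22 212+24 200+27 206+26 214+25 215+22 210+23 191+26 179+23 178+25
224 223+18 227+15 222+19 220+19 210+25 193+25 191+26 198+28 206+26 210+25 217+22 222+17 224+19 218+21 206+27 200+25 192+26 172+20 199+07 130+03 118+13 177+23
228 223+16 218+21 221+20 217+22 204+27 188+26 188+25 185+25 187+26 197+24 207+25 214+24 217+23 213+24 202+27 193+27 189+23 137+11 197+08 192+07 128+13 175+23
[317 168]
```

The keeper has been knocked: its block top is now near (342,144) instead of (317,168). I'll measure its new pose.

```bash
python3 - <<'E'
from h import *
import pickle
c=pickle.load(open("w14.pkl","rb"));i=c["img"].astype(int)
rb=i[...,0]-i[...,2];g=i[...,1]
for v in range(124,164,1):
    print(v,''.join('#' if rb[v,u]<10 and g[v,u]>195 else 'o' if rb[v,u]<8 and g[v,u]>128 else 'd' if g[v,u]<100 else 's' if g[v,u]<165 else 'p' if g[v,u]<206 else '.' for u in range(298,390)))
E
```

```text
124 ............................................................................................
125 ............................................................................................
126 .....pppppppppppsssspsp......................pp...........p.................................
127 ......ppppppppppppppppppppppsssppppppssssss..pssssssssp...psssssssp.......................p.
128 ......ppppppppppppppppppppppsosssssssssssssosssssssssssssssssssssssssssssssp.............ppp
129 ......pppppppppppppppppppppsssssssssssssdddsssdsssssssssssssssssssssssssssssssssss......pppp
130 ......pppppppppppppppppppppssooooooooooossssssssssssssssssssssssssssssssssspppppss....pppppp
131 ......pppppppppppppppppppppsso#####oo#ooooooooooooopoooooooooossssssssssssspppppsp...ppppppp
132 ......pppppppppppppppppppppsso############################o#poooosssssssssspppppsp.ppppppppp
133 .....pppppppppppppppppppppposo#################################oosssssssssppppppsp.ppppppppp
134 .....ppppppppppppppppppppppsoo#################################ossssssssssppppppsppppppppppp
135 .....pppppppssppppppppppppsso
[... 2079 characters left out ...]
ssssssoooooosddddsooo
157 ......pppppppppppppppppppppppppoooooooooooooooooooooooooooooossssssssssssssdsoooooodddddsooo
158 .....pppppppppppppppppppppppssssssssssssssosoossooooooooooooosssssssssssssddsoooooodddddsooo
159 ....ppppppppppppppppppppppppppppppppppppppppppppppssssssssoossssssssssssssdsooooooosddddsooo
160 .pppppppppppppppppppppppppppppppppppppppppppppp..pssssssssssssssssssssssssdsoooooooosdssoooo
161 ..ppppppppppppppppppppppppppppppppppppppppppppp..psssssssssssssssssssssssssooooooooooooooooo
162 .pppppppppppppppppppppppppppppppppppppppppppppp.pssssssssssssssssssssssssdsooooooooooooooooo
163 .ppppppppppppppppppppppppppppppppppppppppppppppppssssssssssssssssssssssssdsooooooooooooooooo
```

```bash
python3 - <<'E'
from h import *
import pickle
c=pickle.load(open("w14.pkl","rb"))
b=plane(c,[(327.7,130.8),(361,132),(359.8,158.5),(326.5,156.8)],.06)
m=b.mean(0);e1=b[0]-b[1];e2=b[0]-b[3];e3=b[1]-b[2];e4=b[3]-b[2]
print(b.round(4).tolist(),m,[np.linalg.norm(e).round(4) for e in(e1,e2,e3,e4)])
w=[np.arctan2(-e[0],e[1]) for e in(e1,e4)]+[np.arctan2(e[1],e[0]) for e in(e2,e3)];print(w);y=np.mean(w)
to((m[0],m[1],.030),np.pi/2+y)
E
```

```text
[[0.5738, 0.3825, 0.06], [0.5786, 0.3456, 0.06], [0.5496, 0.3407, 0.06], [0.5452, 0.3787, 0.06]] [0.56177307 0.36188438 0.06      ] [np.float64(0.0372), np.float64(0.0289), np.float64(0.0295), np.float64(0.0382)]
[np.float64(0.13132267457524552), np.float64(0.11545613227813097), np.float64(0.13214418797489924), np.float64(0.16719384469009174)]
pos [0.5098 0.3859 0.2163] yaw_y -1.407 q6 1.88 shift [0.0477 0.032  0.1863] turn 0.027
```

run_rows(ticks="0.024 0.016 0.02 0.027\n0.024 0.016 0.03 0\n0 0 0.03 0\n0 0 0.02 0\n0 0 0 0\n0 0 0 0\n0 0 0 0", finger_gap=0.07)

```text
time: 37.13
position: [0.5634, 0.3619, 0.1191]
tool_rot: [0.998, 0.068, 0.001, -0.0]
ft_force: [-0.5, 0.1, 0.6]
grip_width: 0.0699
grip_force: 0.0
```

```bash
python3 - <<'E'
from h import *
c=shot("wrist","w15");i=c["img"].astype(int);to((.5618,.3619,.03),np.pi/2+.137)
rb=i[...,0]-i[...,2];g=i[...,1]
for v in range(180,252,2):
    print(v,''.join('#' if rb[v,u]<10 and g[v,u]>190 else 'o' if rb[v,u]<8 and g[v,u]>128 else 'd' if g[v,u]<100 else 's' if g[v,u]<165 else 'p' if g[v,u]<206 else '.' for u in range(240,390,2)))
E
```

```text
pos [0.5636 0.3623 0.1198] yaw_y -1.434 q6 1.84 shift [-0.0022  0.0002  0.0897] turn -0.000
180 sssssss.......sssdsssddddddddsssssddddddsssssssssssssssssssssssssssssssssss
182 sssssss.......ppppppppppppppppppsssssssssssddddddddddddddddddssssssssssssss
184 sssssss.......ppppppppppppppdddddddddddddddddddssssssssssssssssssssssssssss
186 sssssss.......pppppppppppppsddddddddddddddddddddsssssssssssssssssssssssssss
188 ssssssss......pppppppppppppsddddddddddddddddddddsssssssssssssssssssssssssss
190 ssssssss......pppppppppppppdddddddddddddddddddddsssssssssssssssssssssssssss
192 sssssssp......pppsss.pppppsddddddddddddddddddddddssssssssssssssssssssssssss
194 sssssss.......pppsss..ppppsddddddddddddddddddddddssssssssssssssssssssssssss
196 sssssss.......ppssss...pppsssssssssssddssddddddddssssssssssssssssssssssssss
198 ssssssss......ppsdsss..ppssoosoooooooooooossooossssssssssddssssssssssssssss
200 ssssssss......pppddssssppssoosooooooooooooooooooossssssss
[... 1318 characters left out ...]
ppppppppssppppppppppppppppppppp.........so########odddddddds
236 sdddddddddpppppppppppppppppppppppppppppppppppp.........s#########sddddddddd
238 ddddddddddspppppppppppppppppppppppppppppppppp.........po#########sddddddddd
240 ddddddddddsppppppppppppppppppppppppppppppppp..........so#########sddddddddd
242 ddddddddddpppppppppppppppppppppppppppppppppp..........s##########sddddddddd
244 ddddddddddsppppppppppppppppppppssppppppppppp.........so##########dddddddddd
246 ddddddddddspppppppppppppppppppsppppppppppppp.........s###########dddddddddd
248 dddddddddddppppppppppppppppppppppppppppppppp........po###########dddddddddd
250 dddddddddddp.p.ppppppppppppppppppppppppppp.p........so##########odddddddddd
```

```bash
python3 - <<'E'
from h import *
c=shot("wrist");i=c["img"].astype(int);rb=i[...,0]-i[...,2];g=i[...,1]
m=((rb<9)&(g>122)).astype(np.uint8);m[:,:288]=0;m[:,342:]=0;m[:194]=0;m[236:]=0
m=cv2.morphologyEx(cv2.morphologyEx(m,cv2.MORPH_CLOSE,np.ones((5,5))),cv2.MORPH_OPEN,np.ones((9,9)))
k=max(cv2.findContours(m,0,2)[0],key=cv2.contourArea);print(cv2.minAreaRect(k))
x=plane(c,[cv2.minAreaRect(k)[0]],.06)[0];print(x);to((x[0],x[1],.03))
# row edges along columns for tilt
for u in range(298,336,6):print(u,np.flatnonzero(m[:,u])[[0,-1]],end=' ')
E
```

```text
((314.0, 214.0), (32.0, 46.0), 90.0)
[0.56201091 0.36273513 0.06      ]
pos [0.5637 0.3625 0.1201] yaw_y -1.434 q6 1.84 shift [-0.002  -0.0003  0.09  ] turn 0.000
298 [198 230] 304 [198 230] 310 [198 230] 316 [198 230] 322 [198 230] 328 [198 230] 334 [198 230]
```

run_rows(ticks="-0.002 0 0.03 0\n0 0 0.03 0\n0 0 0.02 0\n0 0 0.006 0\n0 0 0 0\n0 0 0 0\n0 0 0 0", only="pos|ft")

```text
position: [0.5621, 0.3626, 0.034]
ft_force: [-0.2, 0.3, 0.4]
```

```bash
python3 -c "
from h import *
to((.562,.3627,.0297))"
```

```text
pos [0.5621 0.3626 0.034 ] yaw_y -1.433 q6 1.84 shift [-0.0001 -0.0001  0.0043] turn 0.000
```

run_rows(ticks="0 0 0.0035 0\n0 0 0 0\n0 0 0 0", only="pos|ft")

```text
position: [0.5608, 0.3619, 0.0289]
ft_force: [0.1, 0.2, -0.0]
```

run_rows(ticks="0 0 0 0\n0 0 0 0\n0 0 0 0\n0 0 0 0\n0 0 0 0\n0 0 0 0\n0 0 0 0\n0 0 0 0\n0 0 0 0", finger_gap=0.03, force=45)

```text
time: 38.82
position: [0.5604, 0.3619, 0.0281]
tool_rot: [0.998, 0.069, 0.0, -0.0]
ft_force: [-0.3, 0.2, 0.1]
grip_width: 0.0396
grip_force: 44.8
```

run_rows(ticks="0 0 -0.01 0\n0 0 -0.02 0\n0 0 -0.03 0\n0 0 -0.03 0\n0 0 -0.03 0\n0 0 0 0\n0 0 0 0\n0 0 0 0", force=55)

```text
time: 39.48
position: [0.5591, 0.3611, 0.147]
tool_rot: [0.998, 0.068, -0.001, 0.001]
ft_force: [-0.7, -0.1, -4.7]
grip_width: 0.0398
grip_force: 54.8
```

```bash
python3 - <<'E'
from h import *
import pickle
c=shot("wrist","w16");o,r=tool();print(o["position"])
a=cv2.imread("pics/w5.png")[:,:,::-1].astype(int);b=c["img"].astype(int)
for nm,i in(("w5",a),("now",b)):
    rb=i[...,0]-i[...,2];g=i[...,1]
    print(nm)
    for v in range(198,242):
        print(v,''.join('#' if rb[v,u]<10 and g[v,u]>190 else 'o' if rb[v,u]<8 and g[v,u]>128 else 'd' if g[v,u]<100 else 's' if g[v,u]<165 else 'p' if g[v,u]<206 else '.' for u in range(240,390,1)))
E
```

```text
[0.558598   0.3608587  0.14605268]
w5
198 ........ppssssssssssssssssssssssssssssssssssssssssssssssssssssssssss.......ppppppppsssssssssssssssssssssssssssssssssssssssssssssssssssssssssssssssssss
199 .........pssssssssssssssssssssssssssssssssssssssssssssssssssssssssssp......pppppppppppssssssssssssssssssssssssssssssssssssssssssssssssssssssssssssssss
200 .........pssssssssssssssssssssssssssssssssssssssspsssssssssssssssssssp.....pppppppppppssssssssssssssssssssssssssssssssssssssssssssssssssssssssssssssss
201 .........psssssssssssssssssssssssssssssssssssssspssssssssssssssssssss.....ppppppppppppsssssssssssssssssssssssssssssssssssssssssssssssssssssssssssssspp
202 .........psssssssssssssssssssssssssssssssssssssssssssssssssssssssssss.....ppppppppppppssssssssssssssssssssssssssssssssssssssssssssssssssssssssssssssp.
203 .........psssssssssssssssssssssssssssssssssssssssssssssssssssssssssss.....ppppppppppppsssssssssssssssssssssssssssssssssssssssssssssssssssssssssssssssp
204 ........ppsssssssssssssssssssssssssssssssssssssssssssssssssssssssssssppppppppppppppppppsssssssssssssssssssssssssssssssssssssssss
[... 11881 characters left out ...]
ssssdssssdssssssssdssssdsssssdsssdsssdddsddddddddddddddddddddssssssosssssp......
238 ssssssspppsssssssssssssssdddddddddddddsssssssssssssssssssssssssssssssssssssssssssssssssssssssssssssssssssssssssssdddddddddddddddssssssssssossss.......
239 ssssssspppsssssssssssssssdddddddddddddssssssssssssssssssssssssssssssssssssssssssossosssssssssssssosssssooosssssssdddddddddddddsssssssssssssssss....pp.
240 ddddssspppssssssssssssssdddddddddddddssooooooooooosossooooooooooooooooooosooooooooooooooooooooooooooooooooosooosssddddddddddddsssssssssssssssss...sddd
241 ddddssspppssssssssssssssdddddddddddddssoooooooooooooooooooooooooooooooooooooooooooooooooooooooooooooooooooooooooosddddddddddddsssssssssssssssss...sddd
```

The regrip sits about 2.0 mm further forward in the tool and about 0.014 rad turned. Compensated seat target: TCP (0.4281, -0.0267), yaw 0.179, seated z 0.040.

run_rows(ticks="0 0 0 -0.042\n-0.0141 0.0256 0 0\n-0.0141 0.0256 0 0\n-0.0141 0.0256 0 0\n-0.0141 0.0256 0 0\n-0.0141 0.0256 0 0\n-0.0141 0.0256 0 0\n-0.0141 0.0256 0 0\n-0.0141 0.0256 0 0\n-0.0141 0.0256 0 0\n-0.0141 0.0256 0 0\n-0.0141 0.0256 0 0\n-0.0141 0.0256 0 0\n-0.0141 0.0256 0 0\n-0.0141 0.0256 0 0\n0 0 0 0\n0 0 0 0\n0 0 0 0")

```text
time: 41.03
position: [0.4293, -0.0257, 0.1473]
tool_rot: [0.996, 0.089, -0.001, -0.001]
ft_force: [-0.7, 0.5, -2.9]
grip_width: 0.0397
grip_force: 54.8
```

```bash
python3 -c "
from h import *
to((.4281,-.0267,.078),np.pi/2+.179)"
```

```text
pos [ 0.4293 -0.0257  0.1473] yaw_y -1.393 q6 1.07 shift [-0.0012  0.0008  0.0693] turn -0.001
```

run_rows(ticks="-0.001 0.001 0.025 0\n0 0 0.025 0\n0 0 0.015 0\n0 0 0 0\n0 0 0 0\n0 0 0 0", only="pos|ft")

```text
position: [0.4299, -0.0266, 0.0835]
ft_force: [0.7, 0.9, -2.9]
```

```bash
python3 - <<'E'
from h import *
to((.4281,-.0267,.066),np.pi/2+.179)
c=shot("wrist","w17");i=c["img"].astype(int);rb=i[...,0]-i[...,2];g=i[...,1]
for v in range(200,238):
        print(v,''.join('#' if rb[v,u]<10 and g[v,u]>190 else 'o' if rb[v,u]<8 and g[v,u]>128 else 'd' if g[v,u]<75 else 's' if g[v,u]<165 else 'p' if g[v,u]<206 else '.' for u in range(244,388,1)))
E
```

```text
pos [ 0.4299 -0.0266  0.0835] yaw_y -1.390 q6 1.07 shift [-0.0018 -0.0002  0.0175] turn 0.002
200 ...pppppppppppssspppppppppppppppppppppssssssssssssssssssssssssssssssssssssssssssssssssssssssssssssssssssssssssssssssssssssssssssssssssssssssssss
201 ...psssssssssssssssssssssssspssssppppsssssssssssssssssssssssssssssssssssssssssssssssssssssssssssssssssssssssssssssssssssssssssssssssssssssssssss
202 ..psssssssssssssssssssssssssssssssssssssssssssssssssssssssssssssssssssssssssssssssssssssssssssssssssssssssssssssssssssssssssssssssssssssssssssss
203 .psssssssssssdsssssssssddssdsssssssssdsdsssddssssssssssssdsssssssdsssdssssssssssdsssssssssssssssssssssssssssssssssssssssssssssssssssssssssssssss
204 .psssssssssssssssssssssssssdsssdsssdssssssssssdsssssssssdsdssdsdssdsssssdssdssdssssdddddsddsssdsddssdsssssssssdsssssdssssdssssssssssssssssssssss
205 .ssssssssssssssssssssssssssssssssssssssssssssssssssssssssssssssssssssssssssssssssssssdsssssssssssddssssssddsdssssssdssssssssdddsssdddddsddssssss
206 .ppssssssssssssssssssssssssssssssssssssssssss
[... 4018 characters left out ...]
sssssssssssssssssssssssssssssssssssssssssssssssssssssssssssssssssssddddddddddddddsssddddddssssssssssssss
234 ...pppsssssssssssddddddddddddddddddsssssssssssssssssssssssssssssssssssssssssssssssssssssssssssssssssssssssssdddddddddddddddddddsdsssssssssssssss
235 ..ppppssssssssssssddsddddddddddddddsssssssssssssssssssssssssssssssssssssssssssssssssssssssssssssssssssssssssdddddddddddddddddddsssssssssssssssss
236 ..pppssssssssssssssssdddddddddddddssssssssssssssssssssssssssssssssssssssssssssssssssssssssssssssssssssssssssddddddddddddddddsdssssssssssssssssss
237 ..pppssssssssssssssssdddddddddddddsssssssssssssssssssssssssssssssssssssssssssssssssssssssssssssssssssssssssssddddddddddddsssssssssssssssssssssss
```

```bash
python3 - <<'E'
from h import *
c=shot("wrist");o,r=tool();i=c["img"].astype(int)
print("tcp",o["position"].round(4))
for nm,lo in(("L",254),("R",348)):
    print(nm)
    for v in range(216,233): print(v,' '.join("%3d"%i[v,u,1] for u in range(lo,lo+30)))
E
```

```text
tcp [ 0.4302 -0.027   0.084 ]
L
216 118 116 116 118 117 119 116 118 116 115 114 119 118 117 120 114 119 117 116 115 114 117 115 118 117 119 115 115 115 112
217 118 114 116 116 115 119 117 118 118 116 116 118 115 117 117 119 116 113 114 114 114 116 118 116 121 118 117 116 116 106
218 114 117 116 116 116 118 113 116 114 115 115 118 115 115 115 115 114 107 108 107 114 115 120 116 119 115 118 118 119 104
219 117 115 116 115 113 116 117 115 117 120 120 119 112 115 117 117 116 113 114 117 116 117 113 114 115 115 115 115 113  95
220 113 112 112 112 119 122 128 134 144 145 147 137 128 123 116 112 111 115 108 114 113 113 109 114 116 116 112 116 110  88
221 109 114 108 117 157 164 158 149 166 174 176 173 173 161 130 113 114 110 115 113 111 111 110 114 113 114 115 112 102  85
222 114 106 107 137 192 173 165 170 176 176 167 165 167 162 162 133 115 111 113 115 116 112 113 111 112 115 114 111  97  84
223 110 104 104 162 200 169 160 173 175 164 128 106 104 101 130 132 125 112 110 115 115 115 114 115 114 116 116 111  93  83
224 107  92  91 144 197 166 163 174 164 132  96  86  81  79  91  80  93 105 
[... 2449 characters left out ...]
  78  59  62  54  58  51  52  57  68 107 108 102 106 105  83  69  73  96 106 116
228  86  86 107 117 118 116 115 113 107  89  63  57  54  57  59  57  53  62  64 109 108  95 103  96  77  68  69  88 104 117
229  83  83  98 114 116 113 106  75  54  41  33  36  41  53  54  58  57  56  67 103 107  98 102  85  68  66  70  89 104 112
230  84  83  89 104 110 104  79  48  27  18  15  17  20  46  54  60  57  61  78 112 111  95  87  75  70  67  71  87 101 116
231  82  82  83  79  74  69  64  35  22  18  10  11  23  39  52  59  58  69  89 111 105  85  75  69  71  70  71  90 101 115
232  81  81  79  59  45  30  34  20  26  15  15  18  12  24  48  60  64  84 103  95  80  73  69  71  72  73  82  94 102 117
```

```bash
python3 - <<'E'
from h import *
c=shot("wrist");o,r=tool();p=o["position"];print(p)
T=lambda P:((P-p)@r*1000).round(2)
zt=p[2]-.0182
for nm,uv,z,d in(("dowL base",(265.5,223.3),.012,5),("dowR base",(362,224.5),.012,5),("dowL tip",(265.5,223.3),.035,4),("dowR tip",(362,224.5),.035,4),("holeL",(264,219.7),zt,6.25),("holeR",(366.5,220.8),zt,6.25),("plateL",(262,204.6),zt,17),("plateR",(366,206),zt,17),("blk",(0,0),.1,0)):
    P=T(plane(c,uv,z))[0]; P[0]-=d; print(nm,P)
for nm,a,b,z in(("hole y",(254.7,225),(375.3,225),zt),("dow y base",(262.2,226),(366.4,226),.012),("dow y tip",(262.2,226),(366.4,226),.035)): print(nm,T(plane(c,[a,b],z))[:,1])
E
```

```text
[ 0.43012402 -0.02715824  0.08410491]
dowL base [-19.92 -44.56  72.02]
dowR base [-20.93  42.59  72.12]
dowL tip [-10.04 -40.21  49.05]
dowR tip [-10.95  38.4   49.13]
holeL [  2.31 -35.27  18.18]
holeR [ 1.61 35.77 18.26]
plateL [  2.5  -36.09  18.2 ]
plateR [ 1.62 34.84 18.28]
blk [ 127.28 -143.46  -15.79]
hole y [-41.94  42.06]
dow y base [-47.67  46.64]
dow y tip [-43.01  42.06]
```

The keeper's centre is confirmed at tool x = +2.0 mm. Through the holes I only see the bed and shadows behind the dowels, so I rely on the recorded seated grasp pose. Guarded descent next.

run_rows(ticks="-0.0018 -0.0003 0.01 0\n0 0 0.003 0\n0 0 0 0\n0 0 0 0\n0 0 0 0", only="pos|ft")

```text
position: [0.4278, -0.0274, 0.0706]
ft_force: [-0.0, -0.3, -3.5]
```

```bash
python3 -c "
from h import *
to((.4281,-.0267,.060),np.pi/2+.179)"
```

```text
pos [ 0.4278 -0.0274  0.0706] yaw_y -1.392 q6 1.07 shift [ 0.0004 -0.0006  0.0106] turn 0.000
```

run_rows(ticks="0.0003 -0.0005 0.003 0\n0 0 0.003 0\n0 0 0.002 0\n0 0 0 0\n0 0 0 0", only="pos|ft")

```text
position: [0.4275, -0.0267, 0.0619]
ft_force: [-0.0, -0.2, -3.4]
```

run_rows(ticks="0 0 0.002 0\n0 0 0.002 0\n0 0 0 0\n0 0 0 0", only="pos|ft")

```text
position: [0.4275, -0.0267, 0.058]
ft_force: [-0.2, 0.2, -3.7]
```

run_rows(ticks="0 0 0.002 0\n0 0 0.002 0\n0 0 0 0\n0 0 0 0", only="pos|ft")

```text
position: [0.4275, -0.0267, 0.054]
ft_force: [-0.2, -0.4, -4.1]
```

run_rows(ticks="0 0 0.002 0\n0 0 0.002 0\n0 0 0 0\n0 0 0 0", only="pos|ft")

```text
position: [0.4275, -0.0267, 0.05]
ft_force: [-0.6, -0.1, -3.1]
```

run_rows(ticks="0 0 0.002 0\n0 0 0.002 0\n0 0 0 0\n0 0 0 0", only="pos|ft")

```text
position: [0.4275, -0.0267, 0.046]
ft_force: [0.0, 0.2, -3.2]
```

run_rows(ticks="0 0 0.002 0\n0 0 0.0015 0\n0 0 0 0\n0 0 0 0", only="pos|ft")

```text
position: [0.4275, -0.0267, 0.0426]
ft_force: [-0.1, 0.3, -3.4]
```

run_rows(ticks="0 0 0.001 0\n0 0 0.001 0\n0 0 0 0\n0 0 0 0", only="pos|ft")

```text
position: [0.4276, -0.0267, 0.0406]
ft_force: [1.2, 0.4, -2.6]
```

run_rows(ticks="0 0 0.0006 0\n0 0 0 0\n0 0 0 0", only="pos|ft")

```text
position: [0.4276, -0.0267, 0.0401]
ft_force: [0.3, 0.4, -3.2]
```

run_rows(ticks="0 0 0.0006 0\n0 0 0 0\n0 0 0 0", only="pos|ft")

```text
position: [0.4276, -0.0267, 0.04]
ft_force: [-1.3, 0.3, 6.6]
```

run_rows(ticks="0 0 0.0006 0\n0 0 0 0\n0 0 0 0", only="pos|ft")

```text
position: [0.4276, -0.0267, 0.04]
ft_force: [-1.8, 0.6, 13.6]
```

Bed contact at z = 0.040, as predicted. Release and withdraw, then check.

run_rows(ticks="0 0 -0.0005 0\n0 0 0 0", only="pos|ft")

```text
position: [0.4277, -0.0267, 0.0401]
ft_force: [-0.1, -0.1, 9.7]
```

run_rows(ticks="0 0 0 0\n0 0 0 0\n0 0 0 0\n0 0 0 0\n0 0 0 0\n0 0 0 0", finger_gap=0.06, only="pos|ft|wid")

```text
position: [0.4277, -0.0267, 0.0392]
ft_force: [0.0, 0.5, 0.1]
grip_width: 0.0597
```

run_rows(ticks="0 0 -0.01 0\n0 0 -0.02 0\n0 0 -0.03 0\n0 0 -0.03 0\n0 0 0 0\n0 0 0 0\n0 0 0 0")

```text
time: 46.52
position: [0.4273, -0.0266, 0.1292]
tool_rot: [0.996, 0.089, -0.0, -0.0]
ft_force: [0.2, 0.1, -1.4]
grip_width: 0.06
grip_force: 0.0
```

```bash
python3 - <<'E'
from h import *
c=shot("wrist","w18");o,r=tool();i=c["img"].astype(int);rb=i[...,0]-i[...,2];g=i[...,1]
a=.164;ex=np.array([np.cos(a),np.sin(a),0]);ey=np.array([-ex[1],ex[0],0]);s=np.array([.4300,-.0262,0])
for nm,z,X,Y in(("block",.072,16,20),("plate",.022,17,48)):
    print(nm,proj(c,[s+ex*p*X/1e3+ey*q*Y/1e3+[0,0,z] for p,q in((1,1),(1,-1),(-1,-1),(-1,1))]).round(1).tolist())
print("strip near end",proj(c,[s+ex*.02+ey*q+[0,0,.036] for q in(.012,-.012)]).round(1).tolist())
for v in range(140,236,2):
    print(v,''.join('#' if rb[v,u]<9 and g[v,u]>185 else 'o' if rb[v,u]<8 and g[v,u]>115 else 'd' if g[v,u]<75 else 's' if g[v,u]<165 else 'p' if g[v,u]<206 else '.' for u in range(250,384,1)))
E
```

```text
block [[290.7, 190.9], [339.7, 191.7], [338.1, 228.1], [291.0, 227.4]]
plate [[266.6, 176.8], [363.7, 178.4], [361.5, 211.0], [267.7, 209.5]]
strip near end [[302.5, 177.3], [328.1, 177.7]]
140 pppppppppppppppppppppppppppppppppppppppppppppppppppppp##########################ossossoospppppppppppppppppppppppppppsssssppppppppp....
142 pppppppppppppppppppppppppppppppppppppppppppppppppppppp##########################ossossssssspppppppppppppppppppppppppssssp...ppppp.....
144 ppppppppppppppppsspppppppppppppppppppppppppppppppppppp#############.############oosossssospppppppppppppppppppppppppsssssp.............
146 pppppppppppppppppppppppppppppppppppppppppppppppppppppp##########################ossssosssspppppppppppppppppppppppppssssp..............
148 ppppppppppppppppppppppppppppppppppppppppppppppppppppps######
[... 5351 characters left out ...]
ppppp
226 ..................................pppppppssooooooooooooooooooooooooooooooooooooooooooooosppppppppppppppppppppppppppppppppppppppppppppp
228 ....pppp.........................pppppppppppsssssssssssssssssssssssssssssssssoosossssssssppppppppppppppppppppppppppppppppssssspppppppp
230 ..ssddddssppppppp...............ppppppppppppppppppppppppppppppppppppppppppppppppppppppppppppppppppppppppppppppppssssppssssdddddssppppp
232 .sdddddddddddddddsp....p.p.......pppppppppppppppppppppppppppppppppppppppppppppppppppppppppppppppppppppppppppppppssddddddddddddddsspppp
234 sddddddddddddddddsp.ppppppppppppppppppppppppppppppppppppppppppppppppppppppppppppppppppppppppppppppppppppppppppppsdddddddddddddddddsppp
```

The dowels show in both holes, the block matches its predicted seated position within 1–2 px, and the pack ends line up. One last check on the unused strips.

run_rows(ticks="0 0 -0.035 0\n0 0 -0.035 0\n0 0 -0.035 0\n0 0 -0.035 0\n0 -0.035 0 0\n0 -0.035 0 0\n0 -0.035 0 0\n0 -0.035 0 0\n0 0 0 0\n0 0 0 0", only="pos")

```text
position: [0.4013, 0.1124, 0.268]
```

```bash
python3 -c "
from h import *
c=shot('wrist','w19');print('bench');strips(c,.008);print('top');t=shot('top');strips(t,.008)"
```

```text
bench
strip 0.1810 0.2144 th -1.385  16x85 px [234. 282.]
strip 0.4339 0.0006 th 0.250  70x39 px [389. 161.]
strip 0.4088 0.3032 th 0.048  90x27 px [190. 141.]
strip 0.5132 0.3050 th -0.217  28x90 px [193.  64.]
top
```

```bash
python3 -c "
from rig import robot
print(robot.hand_in())"
```

```text
the job is handed in; nothing more can be done
None
```

The job is handed in, with no verdict returned: three strips are home under the crossbar (about 5 mm left above them by camera estimate), the keeper is back flush over both dowels, and the two unused strips lie flat on the bench.

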